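# Scoop the ceramic balls out of the chip tray

### The job

Take the open wire scoop by its orange handle and scoop both white ceramic balls together out of the black-floored bath of the grey tray, so that the brass chips drop back between the wires. Tip the balls out of the scoop into the blue-floored pocket at the end of the same tray, then stand the wire scoop upright on the bench top and let go. Both chips must stay in the bath, and the gripper must not touch balls or chips.

Things in the scene. Friction and masses are not known exactly. Their poses are not given: they have to be found in the camera images.
- scoop_grip (a point): Middle of the wire scoop's upright orange handle: 20x20 mm, top 40 mm above, scoop underside 95 mm below this point. z up, x to the open mouth, 160 g (a solid scoop is a bystander). Floor: 4 wires 4 mm thick along x, 22 mm apart; tips 66 mm ahead, rear ends 14 mm behind. Back wall 38 mm high, side rails 22 mm high, width 86 mm, front open: balls roll along the wires to whichever end is lower.
- tray: Fixed grey open tray, 302x118 mm, 6 mm floor, 4 mm walls. Origin on its centre line at bench height, x lengthwise, z up. Black-floored bath inside x -142 to 48 mm, walls 36 mm high; balls and chips start at x -45 to 45 mm, the rest is clear. A partition 36 mm high (x 48 to 52) parts it from the blue-floored pocket, x 52 to 152 mm, outer walls 50 mm high. Both 110 mm wide inside (y -55 to 55).
- ball_1_center (a point): white ceramic ball, 30 mm in diameter, about 55 g; free to roll. The point is its centre. It starts on the floor of the tray's bath, in the half next to the partition
- ball_2_center (a point): white ceramic ball, 30 mm in diameter, about 55 g; free to roll. The point is its centre. It starts on the floor of the tray's bath, in the half next to the partition
- chip_1_center (a point): brass offcut, a block 10 x 9 x 8 mm, about 10 g; the point is its centre. It starts on the floor of the tray's bath, in the half next to the partition; it passes freely between the scoop's wires
- chip_2_center (a point): brass offcut, a block 10 x 9 x 8 mm, about 10 g; the point is its centre. It starts on the floor of the tray's bath, in the half next to the partition; it passes freely between the scoop's wires
There are look-alikes about, which are no part of the job. Leave any brown or turquoise look-alike of the part that bears ball_1_center alone.

How it is judged:
By the outcome, as a careful person would: the job done as asked, in the order asked, and still so for the second after the job is handed in, with the robot touching nothing.
It also fails if it takes over 61 s, if anything falls off the work surface, if the arm or the gripper's body presses on something with over 40 N, if the wrist force passes 120 N, or if a joint passes its speed limit or range.

### The arm

A 7-joint arm with a two-finger parallel gripper is mounted at the origin on the work surface. World frame = base frame: x ahead of the robot, y to its left, z up, the work surface at z = 0. Lengths are in mm, angles in degrees, forces in N, time in s.
With the tool pointing down it reaches from about 425 to 825 mm from the base axis. Payload 3.6 kg.
Tool frame: the origin (TCP) lies on the mounting face of the last link; the fingertips stand 186 mm ahead of it and the grasp point (between the pads) lies 167 mm ahead of it (ctrl.hold_point_z is the z of the grasp point in the tool frame, in mm); z points along the fingers, y is the direction in which the jaws open and shut (so a half turn about z gives the same grasp; the last joint's range is limited). The gripper opens to 93 mm and grips with 3 to 60 N. Pads are 15 mm wide; open, the fingers measure 128 mm over their backs; the gripper's body (75 mm by 188 mm) begins 65 mm behind the grasp point.
Start: joints at [62.424, 35.231, -0.722, 81.555, 0.464, 63.22, -2.315], TCP at [285.539, -583.903, 404.74] pointing down, gripper open.
Joint ranges: [-178.69, 178.69], [-17.37, 117.87], [-77.05, 75.6], [15.02, 138.74], [-78.02, 258.01], [0.78, 113.62], [-162.83, 162.83]. Speed limits (degrees/s): [159.86, 159.86, 180, 180, 180, 180, 180].

### API

Orientations are given as a 3x3 rotation matrix whose columns are the frame's x, y, z axes.
In Python, from bench import ctrl gives the robot as it stands.
- The arm moves only by the shell command python3 -m handwheel 'ROWS' [FORCE]. ROWS is JSON, a list of rows, each an object of numbers: "tx", "ty", "tz": the shift along the world's x, y, z in cm; "wx", "wy", "wz": the turn, a rotation vector about the world's x, y, z in rad; "grip": the finger opening in cm, from 0 to 9.3. In form: [{"tx": .., "ty": .., "tz": .., "wx": .., "wy": .., "wz": .., "grip": ..}, ...]. A call has 1 to 8 rows; each row is the pose to reach, as a shift and turn from the pose commanded when the call began; what a row does not reach only later rows make up. A row lasts 1/10 s, in which the tool goes at most 50 mm and 8.59 degrees, less where a joint would pass 70% of its speed; a pose out of reach is approached as far as the arm can. A call with a gripper value outside its range is refused whole. The fingers move at their own pace and stop on an object; FORCE is the grip in N (left out, the last holds). Time passes only in rows, so rows that repeat a pose let the fingers close. It gives the time, the measured TCP pose, the force and the opening at its end, in the units of the state.
- ctrl.read_state(): the state, without advancing time (a new reading comes with each control period).
- ctrl.get_image(name): name is "side" or "top"; returns a dict with "pixels" (420x560x3 uint8, red, green, blue), "fov_y" (degrees; the focal length in pixels is half the picture's height over the tangent of half this angle, whatever the lens; pixels are square), "cx", "cy" (the principal point, pixels), "k1" (the pictures are not rectified: a ray, as slopes to the right and down, at radius r is drawn at 1 + k1 r^2 times it, then the intrinsics apply), "R" (3x3) and "t" (3): a world point X has camera coordinates R X + t. Camera axes: x right, y down, z forward; pixel columns grow to the right and rows downward; lengths in mm; the calibration is good to about 2 mm. A picture is of the moment at which its call begins. There is no depth.
- ctrl.sign_off(): hands the job in, once; it reports no verdict.
Trained networks look in a picture, given as the dict that the camera call returned (one of the last four; its "shot" number tells which), for a name from the list of things; names that differ only in an ending like _2 or _b are one class to them, and where a whole thing is asked for, a point or a joint stands for the part that bears it (a point fixed in the world has none). Each returns a list of dicts, best first, with "confidence" (0 to 1); they miss things now and then, are a little off and sometimes report something else, mostly with a low value. They report only what shows in the picture. A call takes as long as a camera call. They do not tell look-alikes from the thing itself.
- ctrl.spot_in(picture, query): "box" ([centre column, centre row, width, height] in pixels, round what is visible of it).
- ctrl.trace(picture, query): "pixels" (420x560 bool, what is visible of it) and "box" ([centre column, centre row, width, height] in pixels, round what is visible of it).
- ctrl.landmark_of(picture, query): "xy" ([column, row] in pixels: a listed point, or the origin of a listed thing).
The state is a dict: "t": time; "joint_positions": joint angles; "joint_vel": joint speeds; "joint_torque": joint torques, N m; "tcp_pos": TCP position; "eef_rot": TCP orientation; "wrist_force": force on the tool from outside, world axes, zero at the start; "ft_torque": the same for the moment, N m; "gripper_width": finger opening in mm.
Only numpy, scipy, OpenCV 4.12 (cv2) and the standard library are available. Lean on these libraries where they do the work, as an engineer would, in place of code of your own. Each camera call takes 0.05 s, during which the arm holds its last target.

## Working session

There is one attempt and no reset: what is moved stays moved. The work goes in short steps, Python scripts to look and compute and a shell command to move; the robot and the scene stay as the last step left them, time stands still between calls to the robot, and variables do not carry over. Pictures are saved under pics/ and viewed, and the job is handed in when it is done.

```bash
ls; mkdir -p pics
cat > h.py <<'E'
from bench import ctrl
import numpy as np, cv2
def shot(n):
    p=ctrl.get_image(n); return p
def save(p,f,crop=None,s=1):
    im=np.asarray(p["pixels"])[:,:,::-1]
    if crop: im=im[crop[1]:crop[3],crop[0]:crop[2]]
    im=cv2.resize(im,None,fx=s,fy=s,interpolation=cv2.INTER_CUBIC)
    cv2.imwrite("pics/"+f,im)
def K(p):
    f=210/np.tan(np.radians(p["fov_y"])/2); return f
def ray(p,uv):
    f=K(p); d=np.array([(uv[0]-p["cx"])/f,(uv[1]-p["cy"])/f]); s=d.copy()
    for _ in range(30): s=d/(1+p["k1"]*(s@s))
    R=np.array(p["R"]);t=np.array(p["t"])
    return -R.T@t, R.T@np.array([s[0],s[1],1.])
def atz(p,uv,z):
    c,d=ray(p,uv); return c+d*(z-c[2])/d[2]
def proj(p,X):
    c=np.array(p["R"])@np.array(X,float)+np.array(p["t"]); s=c[:2]/c[2]
    s=s*(1+p["k1"]*(s@s)); f=K(p); return np.array([s[0]*f+p["cx"],s[1]*f+p["cy"]])
def tri(a,b):
    A=np.zeros((3,3));y=np.zeros(3)
    for c,d in (a,b):
        d=d/np.linalg.norm(d);M=np.eye(3)-np.outer(d,d);A+=M;y+=M@c
    return np.linalg.solve(A,y)
E
python3 - <<'E'
from h import *
for n in("side","top"):
    p=shot(n); save(p,n+"0.png",s=1.4)
    print(n,p["fov_y"],-np.array(p["R"]).T@np.array(p["t"]),p["k1"])
    for q in("scoop_grip","tray","ball_1_center","chip_1_center"):
        print(q,[(np.round(r["xy"],1).tolist(),round(r["confidence"],2)) for r in ctrl.landmark_of(p,q)])
s=ctrl.read_state();print(s)
E
```

```text
pics
side 54.42291011330292 [ 191.89696463 -451.02795639  668.40214701] -0.02318613447451894
scoop_grip [([359.4, 345.4], 0.57)]
tray [([286.0, 229.7], 0.57)]
ball_1_center [([244.3, 284.2], 0.76), ([277.6, 233.1], 0.67), ([242.5, 254.1], 0.52), ([352.3, 218.4], 0.43)]
chip_1_center [([264.6, 227.7], 0.54)]
top 49.53302472346741 [ 379.69586954  -23.69210361 1205.47068904] -0.043889025276027255
scoop_grip [([385.8, 238.2], 0.76)]
tray [([270.9, 206.3], 0.85)]
ball_1_center [([273.4, 213.0], 0.64), ([267.7, 249.4], 0.62), ([293.1, 158.4], 0.6), ([292.5, 261.0], 0.54)]
chip_1_center []
{'t': 0.5, 'joint_positions': array([62.42351519, 35.23243143, -0.72037307, 81.5595834 ,  0.46608528,
       63.22081101, -2.31515222]), 'joint_vel': array([ 0.05991336, -0.03743459, -0.03997365, -0.09515988, -0.03202777,
       -0.0273654 , -0.01852785]), 'joint_torque': array([-3.98858238e-04, -4.58391416e+01,  2.08663498e-01, -1.65862066e+01,
       -6.10840274e-02,  1.39814030e-02,  1.72778834e-05]), 'tcp_pos': array([ 285.51626606, -583.88920818,  404.69838739]), 'eef_rot': array([[ 8.98335803e-01,  4.39309432e-01, -8.98650172e-05],
       [ 4.39309441e-01, -8.98335791e-01,  1.48455724e-04],
       [-1.55109615e-05, -1.72841643e-04, -9.99999985e-01]]), 'wrist_force': array([-0.0624548 ,  0.92117724,  0.18650006]), 'ft_torque': array([ 0.03374203,  0.02224658, -0.04452221]), 'gripper_width': 92.63839173109918}
```

View pics/side0.png

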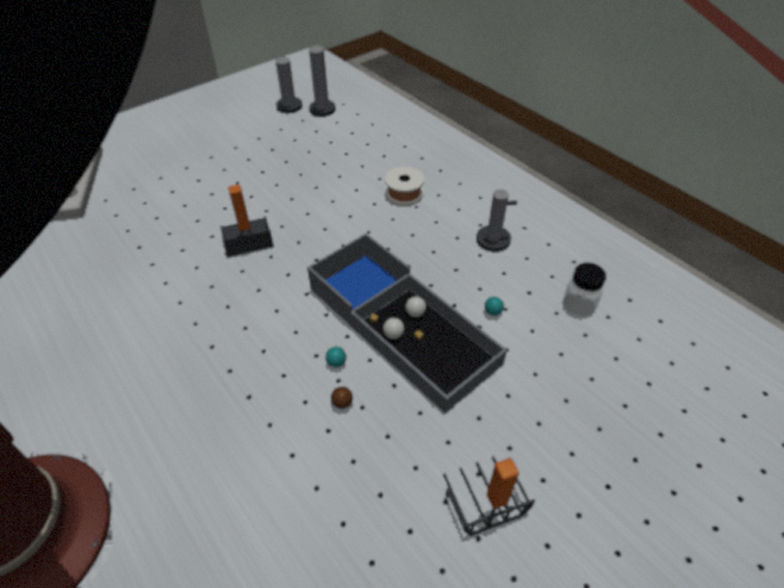

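View pics/top0.png

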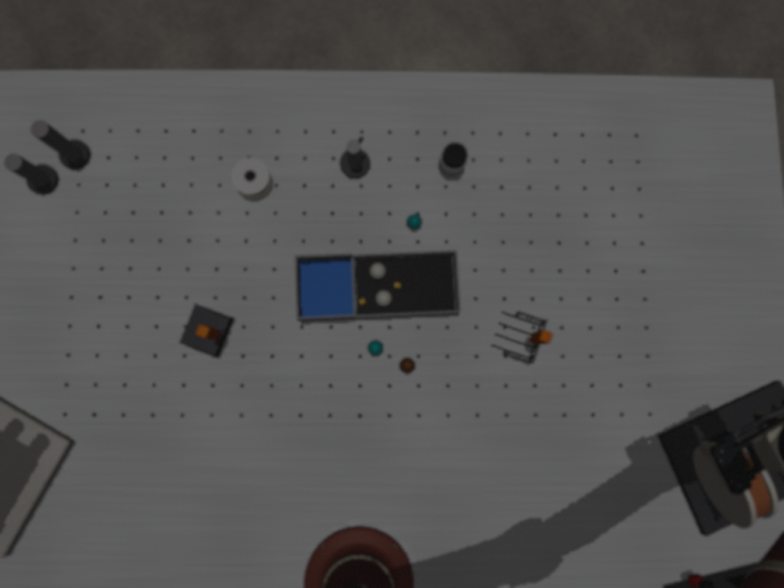

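The top view shows the tray at (377,285), the white balls at (377,270) and (383,297), and the chips at (397,285) and (362,301). Two things could be the scoop: the orange-handled wire one at (535,337), and the solid black one at (207,330), which is a bystander. The turquoise balls at (375,348) and (414,222) and the brown one at (407,366) are decoys. I'll check close crops next.

Run:
```python
from h import *
p=shot("top"); q=shot("side")
save(p,"t1.png",(205,170,405,270),4); save(q,"s1.png",(210,160,390,290),4.4);save(q,"s2.png",(300,315,390,390),7)
```

```text
(no output)
```

View pics/t1.png

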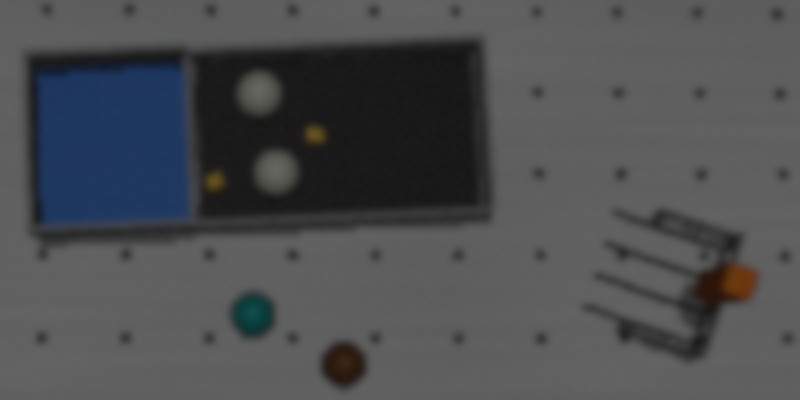

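View pics/s1.png

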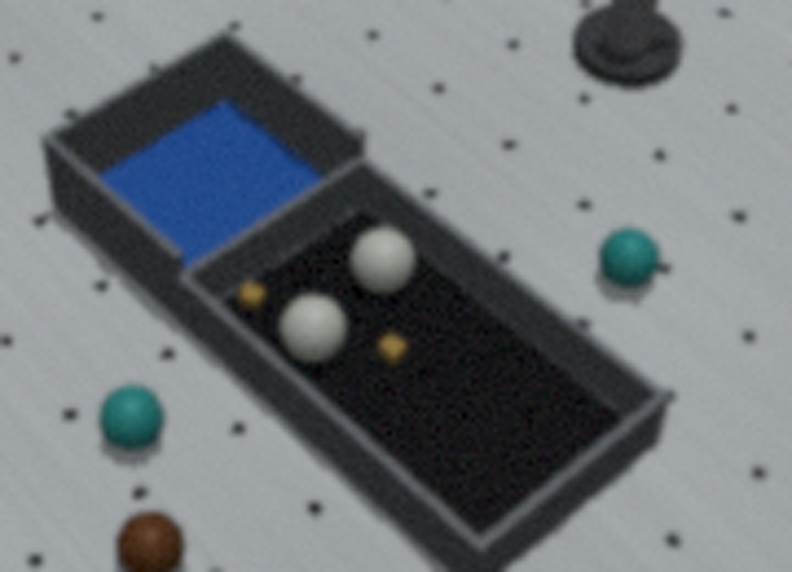

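View pics/s2.png

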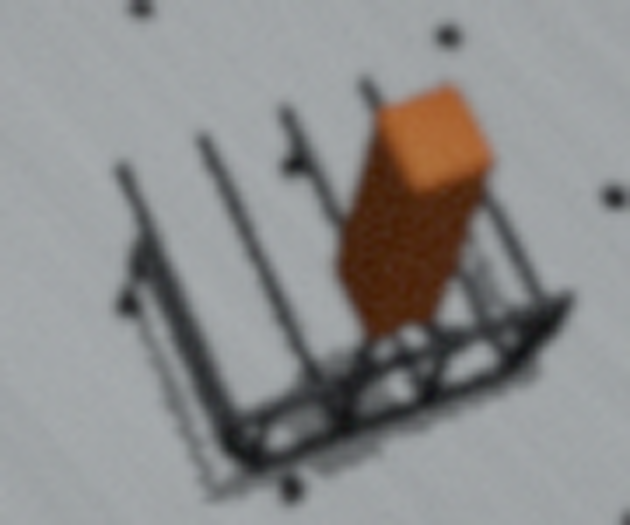

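```bash
cat > fit.py <<'E'
from h import *
from scipy.optimize import least_squares
def fit(views,obs,x0):
    # obs: (view,uv,local xyz)
    def f(v):
        c,s=np.cos(v[2]),np.sin(v[2]); r=[]
        for k,uv,L in obs:
            X=[v[0]+c*L[0]-s*L[1],v[1]+s*L[0]+c*L[1],L[2]]
            r+=list(proj(views[k],X)-uv)
        return np.array(r)
    o=least_squares(f,x0,loss='soft_l1'); return o.x,f(o.x).reshape(-1,2)
E
python3 - <<'E'
from fit import *
V={'t':shot("top"),'s':shot("side")}
T=lambda x,y:np.array([(x+.5)/4-.5+205,(y+.5)/4-.5+170])
S=lambda x,y:np.array([(x+.5)/4.4-.5+210,(y+.5)/4.4-.5+160])
S2=lambda x,y:np.array([(x+.5)/7-.5+300,(y+.5)/7-.5+315])
ob=[('t',T(484,40),(-146,-59,36)),('t',T(491,216),(-146,59,36)),('t',T(26,52),(156,-59,50)),('t',T(33,236),(156,59,50)),
('s',S(228,34),(156,-59,50)),('s',S(45,140),(156,59,50)),('s',S(668,396),(-146,-59,36)),('s',S(480,549),(-146,59,36)),
('s',S(364,160),(50,-55,36)),('s',S(186,274),(50,55,36)),('t',T(187,55),(50,-55,36)),('t',T(197,222),(50,55,36))]
v,r=fit(V,ob,[600,0,1.57]);print("tray",v[:2],np.degrees(v[2]));print(r.round(1).tolist())
c,s=np.cos(v[2]),np.sin(v[2]);R=np.array([[c,s],[-s,c]])
for n,a,b,z in(("b1",T(259,93),S(383,260),21),("b2",T(276,172),S(313,328),21),("c1",T(315,134),S(392,347),10),("c2",T(214,181),S(251,293),10)):
    A=atz(V['t'],a,z);B=atz(V['s'],b,z);X=tri(ray(V['t'],a),ray(V['s'],b))
    print(n,A.round(1),B.round(1),X.round(1),"tray",(R@(A[:2]-v[:2])).round(1),(R@(B[:2]-v[:2])).round(1))
ob=[('t',T(613,211),(66,-33,2)),('t',T(605,243),(66,-11,2)),('t',T(595,275),(66,11,2)),('t',T(584,306),(66,33,2)),
('s',S2(121,163),(66,33,2)),('s',S2(203,135),(66,11,2)),('s',S2(285,104),(66,-11,2)),('s',S2(366,78),(66,-33,2)),
('s',S2(435,138),(0,0,135)),('t',T(742,283),(0,0,135))]
v,r=fit(V,ob,[520,-280,1.3]);print("scoop",v[:2],np.degrees(v[2]));print(r.round(1).tolist())
E
```

```text
tray [540.7406129  -39.28195566] 92.73362118255329
[[1.1, -1.6], [2.2, -0.8], [-0.6, -0.6], [-0.9, -0.9], [-0.8, -1.0], [-1.5, -0.4], [0.4, 0.5], [-0.3, 1.3], [-1.4, 0.5], [-0.6, 0.5], [0.6, -0.7], [-0.1, -0.4]]
b1 [569.  -32.2  21. ] [570.3 -33.1  21. ] [569.7 -32.6  20.9] tray [  5.7 -28.6] [  4.8 -29.9]
b2 [516.7 -43.4  21. ] [518.3 -44.3  21. ] [517.5 -43.9  20.9] tray [-3.  24.2] [-4.  22.7]
c1 [543.4 -69.5  10. ] [545.2 -69.4  10. ] [543.8 -69.8  11.3] tray [-30.3  -1.2] [-30.3  -3. ]
c2 [511.9  -2.7  10. ] [514.3  -2.1  10. ] [512.5  -3.2  12.1] tray [37.9 27.1] [38.4 24.6]
scoop [ 439.0322879 -321.2065172] 69.04724139018788
[[1.0, -0.1], [0.2, -0.4], [-0.1, -0.7], [-0.1, -0.7], [-0.6, -0.1], [-0.4, 0.2], [-0.4, 0.9], [-0.4, 0.9], [-0.1, -2.8], [1.4, -0.5]]
```

```bash
cat > ov.py <<'E'
from h import *
def W(v,L):
    c,s=np.cos(v[2]),np.sin(v[2]);return [v[0]+c*L[0]-s*L[1],v[1]+s*L[0]+c*L[1],L[2]]
def segs_tray():
    o=[]
    def rect(x0,x1,y0,y1,z):
        P=[(x0,y0,z),(x1,y0,z),(x1,y1,z),(x0,y1,z)];o.extend([(P[i],P[(i+1)%4]) for i in range(4)])
    rect(-142,48,-55,55,36);rect(52,152,-55,55,50);rect(-142,48,-55,55,6);rect(-146,156,-59,59,0)
    return o
def segs_scoop():
    o=[]
    for y in(-33,-11,11,33):o.append(((-14,y,2),(66,y,2)))
    for z in(55,135):
        P=[(-10,-10,z),(10,-10,z),(10,10,z),(-10,10,z)];o+=[(P[i],P[(i+1)%4]) for i in range(4)]
    return o
def overlay(p,items,f,crop,s):
    im=np.asarray(p["pixels"])[:,:,::-1][crop[1]:crop[3],crop[0]:crop[2]]
    im=cv2.resize(im,None,fx=s,fy=s,interpolation=cv2.INTER_CUBIC).copy()
    im=np.clip(im.astype(float)*1.4,0,255).astype(np.uint8)
    for v,sg,col in items:
        for a,b in sg:
            A,B=[tuple(((proj(p,W(v,L))-np.array(crop[:2])+.5)*s-.5).round().astype(int).tolist()) for L in(a,b)]
            cv2.line(im,A,B,col,1)
    cv2.imwrite("pics/"+f,im)
E
python3 - <<'E'
from ov import *
it=[([540.7,-39.3,np.radians(92.73)],segs_tray(),(0,255,0)),([439,-321.2,np.radians(69.05)],segs_scoop(),(0,0,255))]
overlay(shot("top"),it,"ot.png",(205,170,405,270),4);overlay(shot("side"),it,"os.png",(210,160,390,390),2.6)
E
```

```text
(no output)
```

View pics/ot.png

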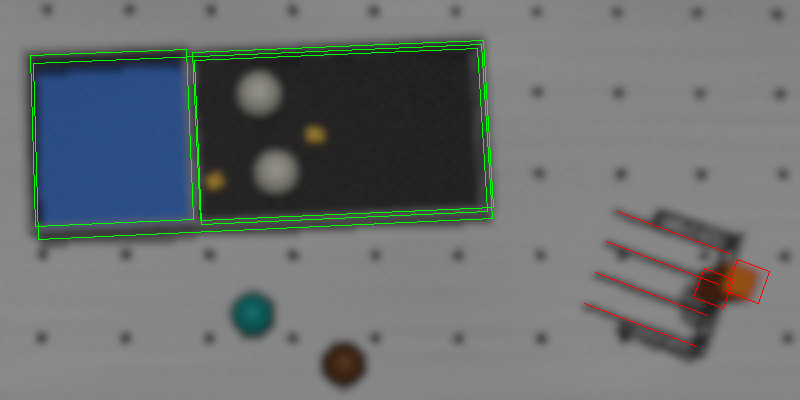

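View pics/os.png

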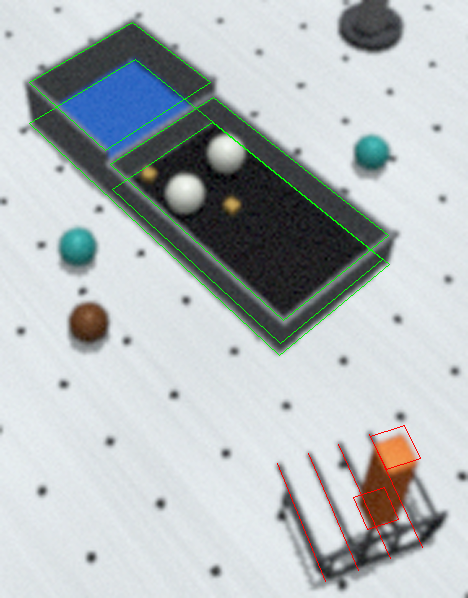

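Run:
```python
from fit import *
V={'t':shot("top"),'s':shot("side")}
T=lambda x,y:np.array([(x+.5)/4-.5+205,(y+.5)/4-.5+170])
S2=lambda x,y:np.array([(x+.5)/7-.5+300,(y+.5)/7-.5+315])
for n,a,b in(("top",T(740,283),S2(435,138)),("w1",T(613,211),S2(366,78)),("w2",T(605,243),S2(285,104)),("w3",T(595,275),S2(203,135)),("w4",T(584,306),S2(121,163)),("backL",T(740,238),S2(572,297)),("backR",T(695,356),S2(245,445))):
    print(n,tri(ray(V['t'],a),ray(V['s'],b)).round(1))
print([(r['xy'],r['confidence']) for r in ctrl.landmark_of(V['t'],'scoop_grip')])
a=ctrl.landmark_of(V['t'],'scoop_grip')[0]['xy'];b=ctrl.landmark_of(V['s'],'scoop_grip')[0]['xy'];print(tri(ray(V['t'],a),ray(V['s'],b)))
```

```text
top [ 439.7 -320.6  124.1]
w1 [ 494.3 -269.7    1.4]
w2 [ 472.4 -263.     4.8]
w3 [ 451.3 -256.     4.3]
w4 [ 430.9 -248.4    3.6]
backL [ 474.1 -345.4   39.1]
backR [ 399.4 -318.8   21.1]
[([387.4, 240.0], 0.97)]
[ 442.31746578 -322.97318027   95.88220902]
```

Both views agree. The wire scoop's handle is at about (440.5,-321.5), yaw about 70.5°, and the triangulated grip height of 96 fits the nominal 95. The ball centres come out at z≈21, as expected. I'll grasp with the jaws along the scoop's x axis, and first move above the handle.

```bash
python3 -m handwheel '[{"tx":3,"ty":4.5,"wz":-0.13},{"tx":6,"ty":9,"wz":-0.27},{"tx":9,"ty":14,"wz":-0.4},{"tx":12,"ty":18,"wz":-0.53},{"tx":14,"ty":22,"wz":-0.67},{"tx":15.5,"ty":26.2,"wz":-0.794},{"tx":15.5,"ty":26.2,"wz":-0.794},{"tx":15.5,"ty":26.2,"wz":-0.794}]' 40
python3 - <<'E'
from ov import *
p=shot("top");save(p,"t2.png",s=1.4);p=shot("side");save(p,"s3.png",s=1.4)
E
```

```text
invalid input
```

View pics/s3.png

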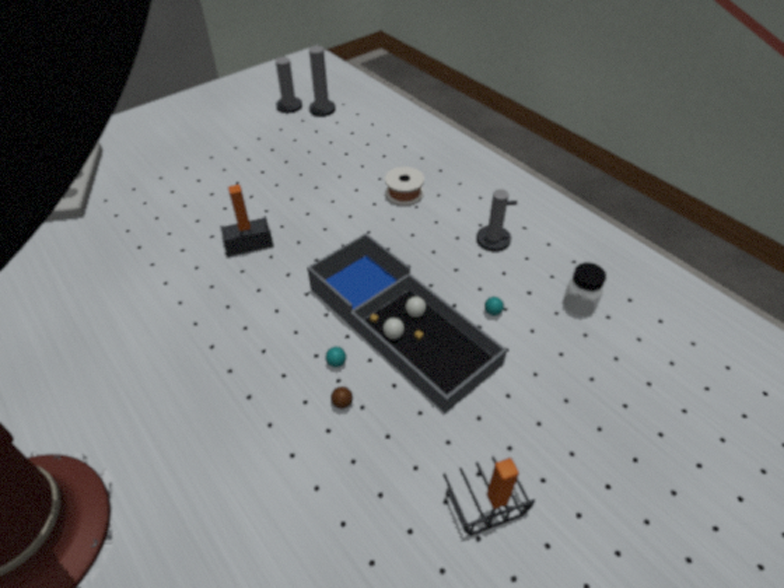

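The call was refused, and the picture shows nothing has moved. I'll give every key in every row.

```bash
python3 -m handwheel '[{"tx":3,"ty":4.5,"tz":0,"wx":0,"wy":0,"wz":-0.13,"grip":9.2},{"tx":6,"ty":9,"tz":0,"wx":0,"wy":0,"wz":-0.27,"grip":9.2},{"tx":9,"ty":13,"tz":0,"wx":0,"wy":0,"wz":-0.4,"grip":9.2},{"tx":12,"ty":17,"tz":0,"wx":0,"wy":0,"wz":-0.53,"grip":9.2},{"tx":14,"ty":21,"tz":0,"wx":0,"wy":0,"wz":-0.67,"grip":9.2},{"tx":15.5,"ty":25,"tz":0,"wx":0,"wy":0,"wz":-0.794,"grip":9.2},{"tx":15.5,"ty":26.2,"tz":0,"wx":0,"wy":0,"wz":-0.794,"grip":9.2},{"tx":15.5,"ty":26.2,"tz":0,"wx":0,"wy":0,"wz":-0.794,"grip":9.2}]' 40
python3 - <<'E'
from ov import *
p=shot("side");save(p,"s4.png",s=1.4)
s=ctrl.read_state();R=s["eef_rot"];print(s["t"],s["tcp_pos"].round(1),np.degrees(np.arctan2(R[1,1],R[0,1])),s["wrist_force"].round(1),s["joint_positions"].round(0))
E
```

```text
t: 1.95
tcp_pos: [441.4, -319.6, 404.9]
eef_rot: [[0.945, -0.327, 0.0], [-0.327, -0.945, 0.001], [-0.0, -0.001, -1.0]]
wrist_force: [-0.2, -0.5, -0.9]
gripper_width: 91.7
2.0 [ 440.3 -322.1  405.1] -109.32436912045716 [-0.8 -0.6 -0. ] [ 27.  26.  10.  99.  -6.  55. -70.]
```

View pics/s4.png

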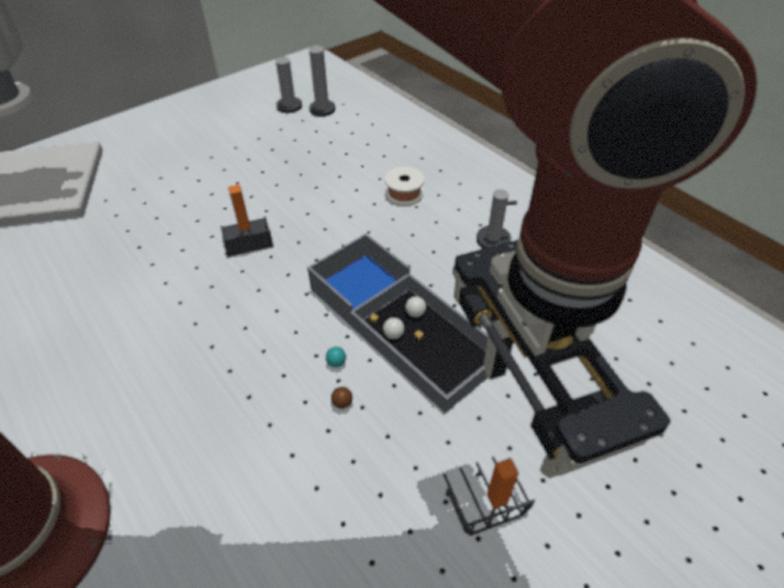

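The gripper hangs above the handle at (503,480) and the jaws line up with the scoop's x axis. Descending.

```bash
python3 -m handwheel '[{"tx":0,"ty":0,"tz":-3.5,"wx":0,"wy":0,"wz":0,"grip":9.2},{"tx":0,"ty":0,"tz":-7,"wx":0,"wy":0,"wz":0,"grip":9.2},{"tx":0,"ty":0,"tz":-10,"wx":0,"wy":0,"wz":0,"grip":9.2},{"tx":0,"ty":0,"tz":-12.5,"wx":0,"wy":0,"wz":0,"grip":9.2},{"tx":0,"ty":0,"tz":-14.3,"wx":0,"wy":0,"wz":0,"grip":9.2},{"tx":0,"ty":0,"tz":-14.3,"wx":0,"wy":0,"wz":0,"grip":9.2},{"tx":0,"ty":0,"tz":-14.3,"wx":0,"wy":0,"wz":0,"grip":6}]' 40
python3 - <<'E'
from ov import *
p=shot("side");save(p,"s5.png",(280,200,480,400),3)
p=shot("top");save(p,"t5.png",(320,180,440,280),5)
E
```

```text
t: 2.7
tcp_pos: [439.7, -324.2, 262.0]
eef_rot: [[0.942, -0.336, -0.0], [-0.336, -0.942, -0.001], [0.0, 0.001, -1.0]]
wrist_force: [1.1, -0.0, 1.4]
gripper_width: 87.2
```

View pics/s5.png

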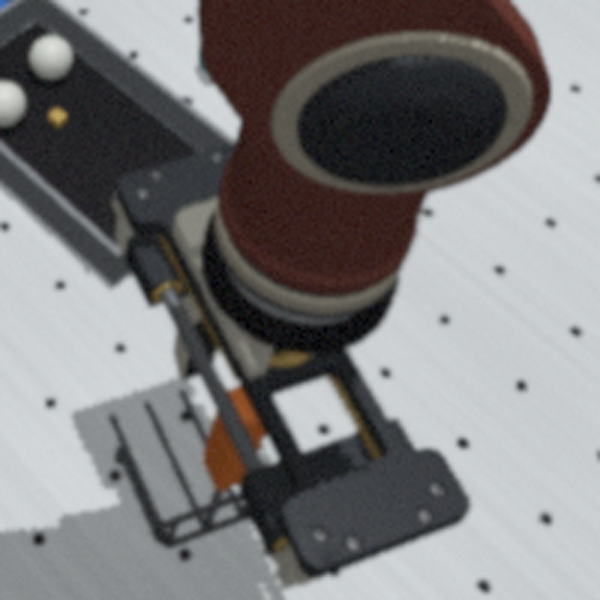

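View pics/t5.png

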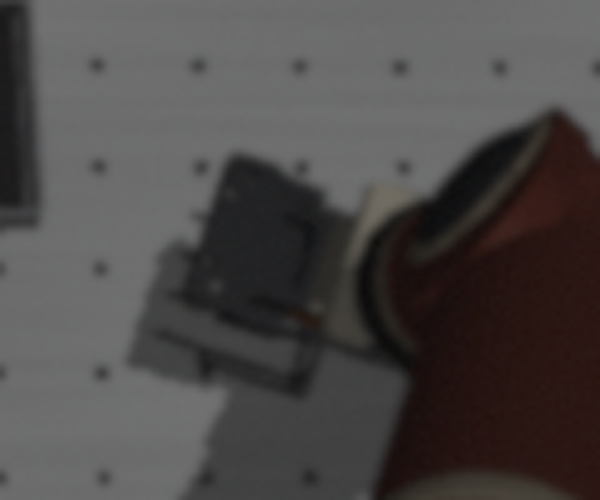

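```bash
python3 -m handwheel '[{"tx":0,"ty":0,"tz":0,"wx":0,"wy":0,"wz":0,"grip":4},{"tx":0,"ty":0,"tz":0,"wx":0,"wy":0,"wz":0,"grip":3},{"tx":0,"ty":0,"tz":0,"wx":0,"wy":0,"wz":0,"grip":2.5},{"tx":0,"ty":0,"tz":0,"wx":0,"wy":0,"wz":0,"grip":1.5},{"tx":0,"ty":0,"tz":0,"wx":0,"wy":0,"wz":0,"grip":1.5},{"tx":0,"ty":0,"tz":0,"wx":0,"wy":0,"wz":0,"grip":1.5},{"tx":0,"ty":0,"tz":0,"wx":0,"wy":0,"wz":0,"grip":1.5}]' 45
python3 - <<'E'
from ov import *
for i in range(2):
    p=shot("side");s=ctrl.read_state();R=s["eef_rot"];print(s["t"],s["tcp_pos"].round(1),np.degrees(np.arctan2(R[1,1],R[0,1])),s["wrist_force"].round(1),s["gripper_width"])
E
```

```text
t: 3.5
tcp_pos: [440.6, -321.9, 261.7]
eef_rot: [[0.943, -0.333, 0.0], [-0.333, -0.943, 0.0], [0.0, -0.0, -1.0]]
wrist_force: [0.1, 0.4, -0.4]
gripper_width: 24.5
3.55 [ 440.6 -321.8  261.7] -109.42470064089433 [ 0.2  0.7 -0.3] 20.401821284285464
3.6 [ 440.5 -321.8  261.6] -109.42722997656048 [-0.6 -0.3 -1.3] 20.0690581164671
```

Gripped at 20.0 mm. Next I lift the scoop and carry it over the clear end of the bath.

```bash
python3 -m handwheel '[{"tx":0,"ty":0,"tz":0.5,"wx":0,"wy":0,"wz":0,"grip":1.5},{"tx":0,"ty":0,"tz":4,"wx":0,"wy":0,"wz":0,"grip":1.5},{"tx":1.5,"ty":3,"tz":8,"wx":0,"wy":0,"wz":0.1,"grip":1.5},{"tx":4,"ty":6.5,"tz":8.5,"wx":0,"wy":0,"wz":0.2,"grip":1.5},{"tx":6.5,"ty":10.5,"tz":8.5,"wx":0,"wy":0,"wz":0.3,"grip":1.5},{"tx":8.8,"ty":14,"tz":8.5,"wx":0,"wy":0,"wz":0.387,"grip":1.5},{"tx":10.5,"ty":16.7,"tz":8.5,"wx":0,"wy":0,"wz":0.387,"grip":1.5},{"tx":10.5,"ty":16.7,"tz":8.5,"wx":0,"wy":0,"wz":0.387,"grip":1.5}]'
python3 - <<'E'
from ov import *
p=shot("side");q=shot("top");s=ctrl.read_state();R=s["eef_rot"];print(s["t"],s["tcp_pos"].round(1),np.degrees(np.arctan2(R[1,1],R[0,1])),s["wrist_force"].round(1),s["gripper_width"])
tr=([540.7,-39.3,np.radians(92.73)],segs_tray(),(0,255,0))
x,y,z=s["tcp_pos"];z0=z-261.7
sg=[((a[0],a[1],a[2]+z0),(b[0],b[1],b[2]+z0)) for a,b in segs_scoop()]
it=[tr,([x,y,np.arctan2(R[1,1],R[0,1])+np.pi],sg,(0,0,255))]
overlay(p,it,"s6.png",(220,120,420,290),3.9);overlay(q,it,"t6.png",(200,140,400,260),4)
E
```

```text
t: 4.4
tcp_pos: [548.1, -148.5, 346.7]
eef_rot: [[0.998, 0.058, 0.002], [0.058, -0.998, 0.005], [0.002, -0.005, -1.0]]
wrist_force: [0.4, 0.0, -2.2]
gripper_width: 19.7
4.5 [ 545.6 -154.1  346.5] -87.14060833289302 [-0.4 -0.7 -2.1] 19.76635817547579
```

View pics/s6.png

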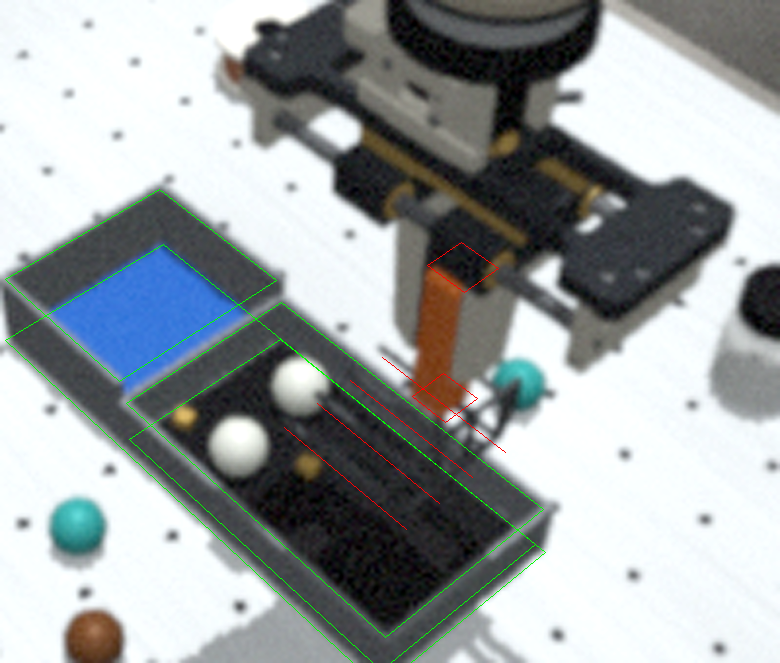

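View pics/t6.png

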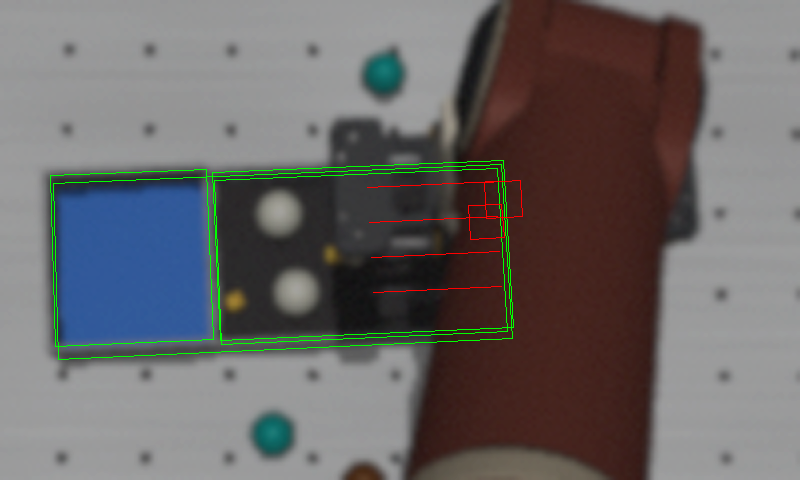

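The scoop hangs level over the clear half of the bath, and the model matches to about 2 px (2–3 mm). Chip 1 at (308,463) is ahead of the tips. I'll lower it to just above the floor.

```bash
python3 -m handwheel '[{"tx":0,"ty":0,"tz":-2,"wx":0,"wy":0,"wz":0,"grip":1.5},{"tx":0,"ty":0,"tz":-4,"wx":0,"wy":0,"wz":0,"grip":1.5},{"tx":0,"ty":0,"tz":-6,"wx":0,"wy":0,"wz":0,"grip":1.5},{"tx":0,"ty":0,"tz":-7,"wx":0,"wy":0,"wz":0,"grip":1.5},{"tx":0,"ty":0,"tz":-7.4,"wx":0,"wy":0,"wz":0,"grip":1.5},{"tx":0,"ty":0,"tz":-7.4,"wx":0,"wy":0,"wz":0,"grip":1.5}]'
cat > chk.py <<'E'
from ov import *
import sys
n=sys.argv[1]
p=shot("side");q=shot("top");s=ctrl.read_state();R=s["eef_rot"];print(s["t"],s["tcp_pos"].round(1),np.degrees(np.arctan2(R[1,1],R[0,1])).round(2),s["wrist_force"].round(1),s["ft_torque"].round(2),s["gripper_width"].round(1))
G=s["tcp_pos"]+R@[0,0,167]
print("grip",G.round(1))
tv=[540.7,-39.3,np.radians(92.73)]
c,si=np.cos(tv[2]),np.sin(tv[2]);print("tray x,y",(np.array([[c,si],[-si,c]])@(G[:2]-tv[:2])).round(1))
# scoop local frame: x=-toolY, z=-toolZ
Rs=np.column_stack([-R[:,1],-R[:,0],-R[:,2]])
def ovl(p,f,crop,sc):
    im=np.asarray(p["pixels"])[:,:,::-1][crop[1]:crop[3],crop[0]:crop[2]]
    im=np.clip(cv2.resize(im,None,fx=sc,fy=sc,interpolation=cv2.INTER_CUBIC).astype(float)*1.4,0,255).astype(np.uint8)
    if len(sys.argv)<3:
      for a,b in segs_scoop():
        A,B=[tuple(((proj(p,G+Rs@(np.array(L)-[0,0,95]))-np.array(crop[:2])+.5)*sc-.5).round().astype(int).tolist()) for L in(a,b)]
        cv2.line(im,A,B,(0,0,255),1)
    cv2.imwrite("pics/"+f,im)
ovl(p,"s%s.png"%n,(210,140,390,290),4.4);ovl(q,"t%s.png"%n,(200,160,350,250),5)
E
python3 chk.py 7
```

```text
t: 5.1
tcp_pos: [545.3, -155.7, 272.7]
eef_rot: [[0.999, 0.046, -0.0], [0.046, -0.999, -0.0], [-0.0, 0.0, -1.0]]
wrist_force: [0.6, -1.4, -2.0]
gripper_width: 20.2Traceback (most recent call last):
  File "chk.py", line 4, in <module>
    p=shot("side");q=shot("top");s=ctrl.read_state();R=s["eef_rot"];print(s["t"],s["tcp_pos"].round(1),np.degrees(np.arctan2(R[1,1],R[0,1])).round(2),s["wrist_force"].round(1),s["ft_torque"].round(2),s["gripper_width"].round(1))
                                                                                                                                                                                                        ^^^^^^^^^^^^^^^^^^^^^^^^
AttributeError: 'float' object has no attribute 'round'
```

```bash
sed -i 's/s\["gripper_width"\].round(1)/round(s["gripper_width"],1)/' chk.py; python3 chk.py 7
```

```text
5.3 [ 545.8 -155.1  273.7] -87.27 [-0.  -0.4 -0.8] [-0.01  0.05 -0.04] 19.8
grip [ 546.2 -155.2  106.7]
tray x,y [-1.16e+02  1.00e-01]
```

View pics/s7.png

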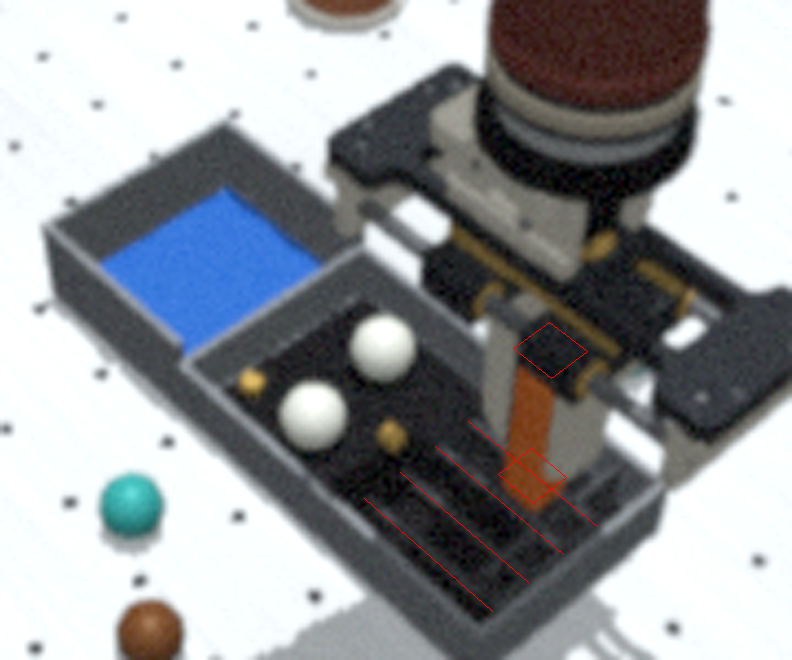

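View pics/t7.png

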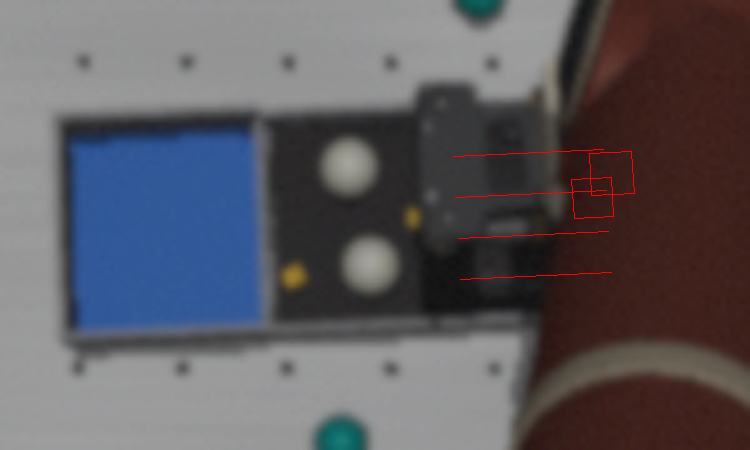

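Run:
```python
from h import *
p=shot("side")
im=np.asarray(p["pixels"])[215:300,260:390,::-1].astype(float)
im=cv2.resize(im,None,fx=6,fy=6,interpolation=cv2.INTER_CUBIC)
im=np.clip(255*(np.clip(im,0,255)/110)**0.7,0,255).astype(np.uint8);cv2.imwrite("pics/s8.png",im)
```

```text
(no output)
```

View pics/s8.png

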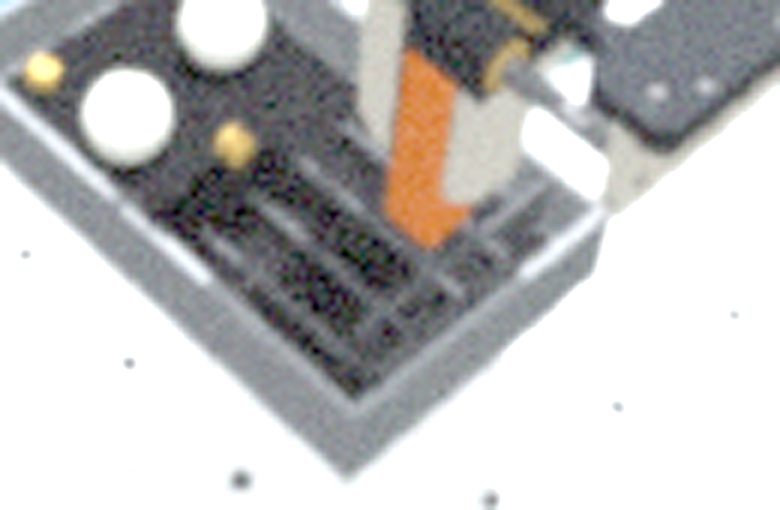

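Run:
```python
from h import *
p=shot("side");v=np.array([540.7,-39.3]);a=np.radians(92.73);R=np.array([[np.cos(a),np.sin(a)],[-np.sin(a),np.cos(a)]])
for x,y in((345,125),(303,158),(258,195),(208,230)):
    u=np.array([(x+.5)/6-.5+260,(y+.5)/6-.5+215]); print((R@(atz(p,u,14)[:2]-v)).round(1))
```

```text
[-51.8 -34.3]
[-52.4 -13.6]
[-53.5   8.4]
[-52.9  30.6]
```

```bash
python3 -m handwheel '[{"tx":-0.2,"ty":0,"tz":-0.3,"wx":0,"wy":0,"wz":0,"grip":1.5},{"tx":-0.2,"ty":0,"tz":-0.4,"wx":0,"wy":0,"wz":0,"grip":1.5},{"tx":-0.2,"ty":0,"tz":-0.45,"wx":0,"wy":0,"wz":0,"grip":1.5},{"tx":-0.2,"ty":0,"tz":-0.5,"wx":0,"wy":0,"wz":0,"grip":1.5},{"tx":-0.2,"ty":0,"tz":-0.5,"wx":0,"wy":0,"wz":0,"grip":1.5}]'
```

```text
t: 5.9
tcp_pos: [543.6, -154.9, 267.7]
eef_rot: [[0.999, 0.048, -0.0], [0.048, -0.999, 0.0], [-0.0, -0.0, -1.0]]
wrist_force: [0.0, -0.3, -1.7]
gripper_width: 19.6
```

```bash
python3 chk.py 9
```

```text
6.0 [ 543.6 -154.9  267.7] -87.25 [-0.4 -0.5 -2.3] [ 0.03 -0.01 -0.02] 19.9
grip [ 543.6 -154.9  100.7]
tray x,y [-115.6    2.6]
```

```bash
python3 -m handwheel '[{"tx":0,"ty":0.5,"tz":0,"wx":0,"wy":0,"wz":0,"grip":1.5},{"tx":-0.05,"ty":1,"tz":0,"wx":0,"wy":0,"wz":0,"grip":1.5},{"tx":-0.07,"ty":1.5,"tz":0,"wx":0,"wy":0,"wz":0,"grip":1.5},{"tx":-0.1,"ty":2,"tz":0,"wx":0,"wy":0,"wz":0,"grip":1.5},{"tx":-0.12,"ty":2.5,"tz":0,"wx":0,"wy":0,"wz":0,"grip":1.5},{"tx":-0.15,"ty":3,"tz":0,"wx":0,"wy":0,"wz":0,"grip":1.5},{"tx":-0.17,"ty":3.5,"tz":0,"wx":0,"wy":0,"wz":0,"grip":1.5},{"tx":-0.2,"ty":4,"tz":0,"wx":0,"wy":0,"wz":0,"grip":1.5}]'
python3 chk.py 10 n
```

```text
t: 6.8
tcp_pos: [541.5, -114.4, 267.7]
eef_rot: [[0.999, 0.048, 0.0], [0.048, -0.999, 0.0], [0.0, -0.0, -1.0]]
wrist_force: [0.0, 0.2, -2.1]
gripper_width: 20.1
6.9 [ 541.6 -113.8  267.7] -87.17 [-0.3 -0.1 -2.7] [0.07 0.02 0.06] 19.8
grip [ 541.5 -113.6  100.7]
tray x,y [-74.3   2.7]
```

View pics/s10.png

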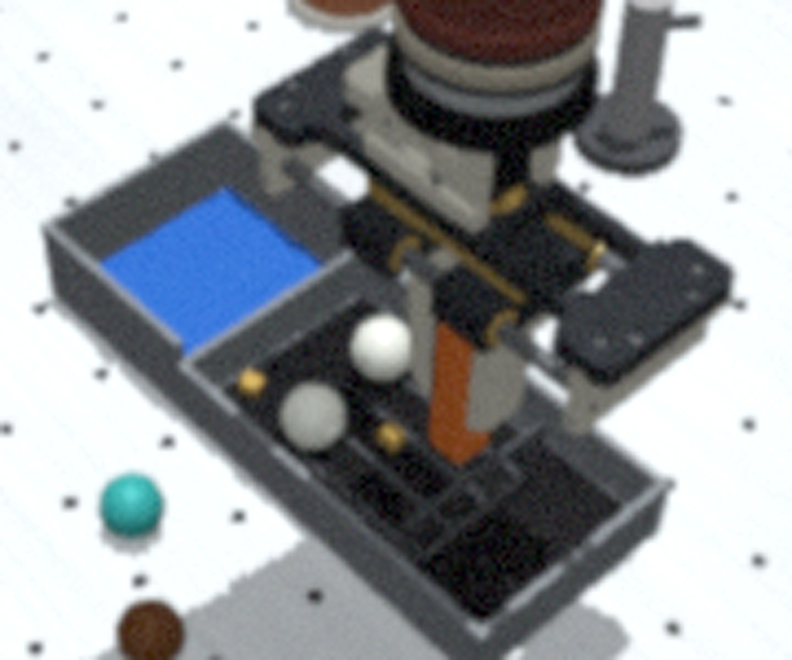

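The chip at (390,435) lies between the wires and neither ball has moved. Continuing.

```bash
python3 -m handwheel '[{"tx":-0.02,"ty":0.4,"tz":0,"wx":0,"wy":0,"wz":0,"grip":1.5},{"tx":-0.04,"ty":0.8,"tz":0,"wx":0,"wy":0,"wz":0,"grip":1.5},{"tx":-0.06,"ty":1.2,"tz":0,"wx":0,"wy":0,"wz":0,"grip":1.5},{"tx":-0.08,"ty":1.6,"tz":0,"wx":0,"wy":0,"wz":0,"grip":1.5},{"tx":-0.1,"ty":2,"tz":0,"wx":0,"wy":0,"wz":0,"grip":1.5},{"tx":-0.12,"ty":2.4,"tz":0,"wx":0,"wy":0,"wz":0,"grip":1.5},{"tx":-0.14,"ty":2.8,"tz":0,"wx":0,"wy":0,"wz":0,"grip":1.5},{"tx":-0.16,"ty":3.2,"tz":0,"wx":0,"wy":0,"wz":0,"grip":1.5}]'
python3 chk.py 11 n
```

```text
t: 7.7
tcp_pos: [539.9, -82.6, 267.7]
eef_rot: [[0.999, 0.048, 0.0], [0.048, -0.999, -0.0], [0.0, 0.0, -1.0]]
wrist_force: [0.3, -0.3, -2.2]
gripper_width: 19.8
7.8 [540.  -82.  267.7] -87.19 [-0.   0.5 -2.4] [0.05 0.   0.02] 19.7
grip [539.9 -81.9 100.7]
tray x,y [-42.5   2.8]
```

View pics/s11.png

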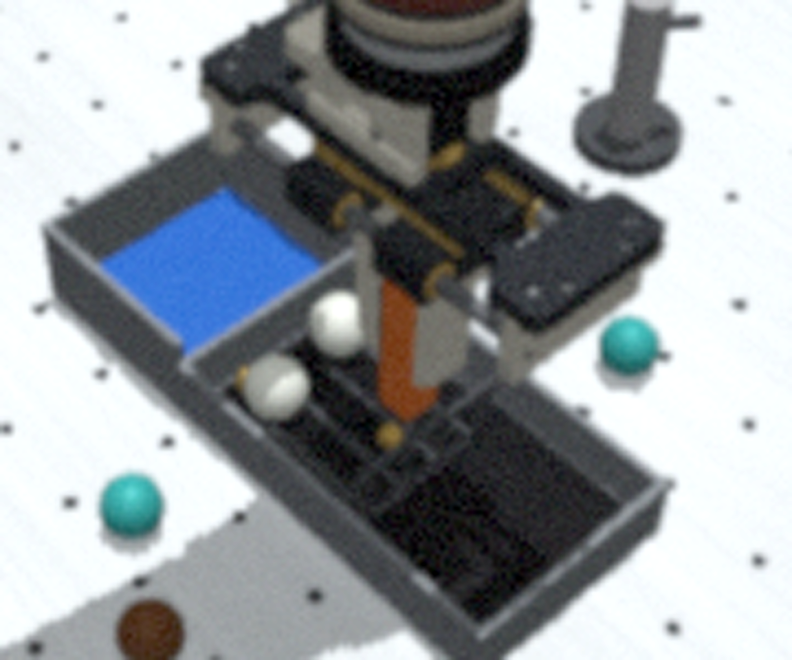

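View pics/t11.png

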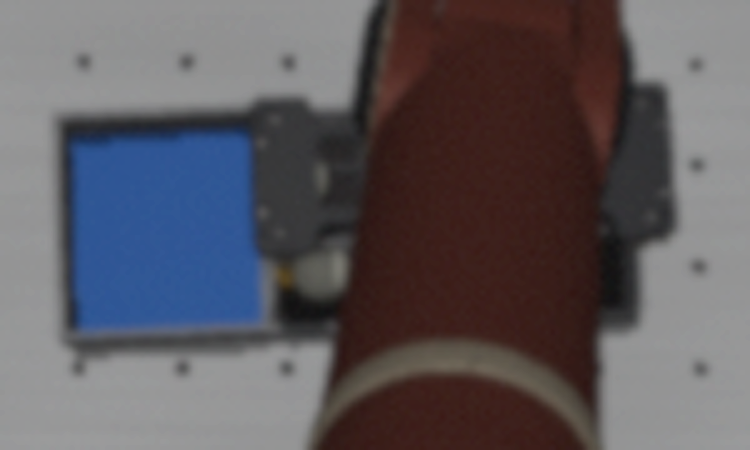

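```bash
cat > tl.py <<'E'
from h import *
import sys,json
p=shot("side");v=np.array([540.7,-39.3]);a=np.radians(92.73);R=np.array([[np.cos(a),np.sin(a)],[-np.sin(a),np.cos(a)]])
for x,y,z in json.loads(sys.argv[1]):
    u=np.array([(x+.5)/4.4-.5+210,(y+.5)/4.4-.5+140]); print((R@(atz(p,u,z)[:2]-v)).round(1))
E
python3 tl.py '[[340,325,22],[278,386,22],[390,435,10]]'
```

```text
[ 28.7 -23.9]
[19.8 23.4]
[-29.7  -2.4]
```

Both balls are lined up with scoop channels, at tray (29,-24) and (20,23). Chip 1 hasn't moved. I'll push on slowly toward the partition.

```bash
python3 -m handwheel '[{"tx":-0.01,"ty":0.25,"tz":0,"wx":0,"wy":0,"wz":0,"grip":1.5},{"tx":-0.02,"ty":0.5,"tz":0,"wx":0,"wy":0,"wz":0,"grip":1.5},{"tx":-0.04,"ty":0.75,"tz":0,"wx":0,"wy":0,"wz":0,"grip":1.5},{"tx":-0.05,"ty":1.0,"tz":0,"wx":0,"wy":0,"wz":0,"grip":1.5},{"tx":-0.06,"ty":1.25,"tz":0,"wx":0,"wy":0,"wz":0,"grip":1.5},{"tx":-0.07,"ty":1.5,"tz":0,"wx":0,"wy":0,"wz":0,"grip":1.5},{"tx":-0.08,"ty":1.7,"tz":0,"wx":0,"wy":0,"wz":0,"grip":1.5},{"tx":-0.08,"ty":1.7,"tz":0,"wx":0,"wy":0,"wz":0,"grip":1.5}]'
python3 chk.py 12 n
```

```text
t: 8.65
tcp_pos: [539.1, -65.5, 267.7]
eef_rot: [[0.999, 0.048, -0.0], [0.048, -0.999, 0.0], [-0.0, -0.0, -1.0]]
wrist_force: [0.1, -0.0, -2.6]
gripper_width: 20.0
8.75 [539.1 -65.7 267.7] -87.25 [ 0.4  0.2 -3.2] [-0.02  0.01  0.02] 19.8
grip [539.1 -65.6 100.7]
tray x,y [-26.2   2.9]
```

View pics/s12.png

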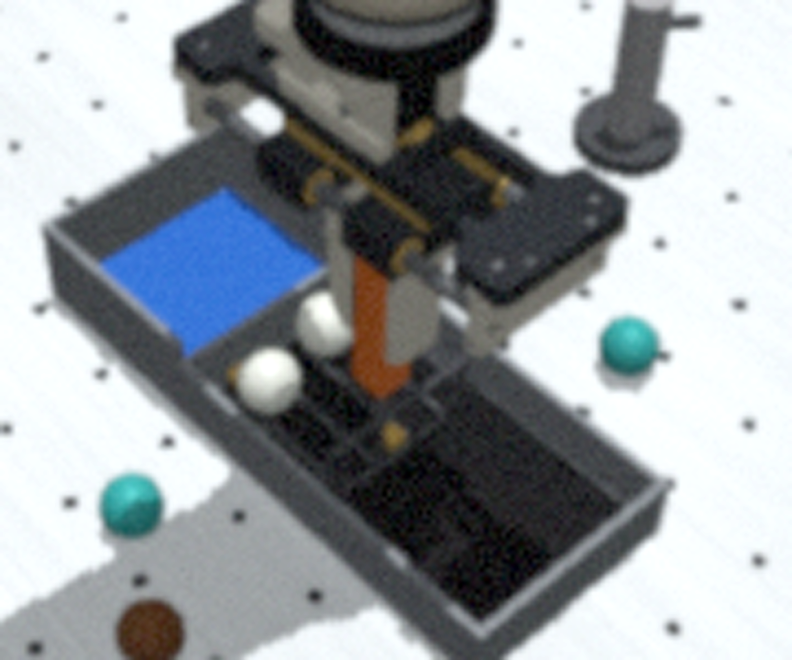

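```bash
python3 tl.py '[[325,325,22],[268,381,22],[393,435,10]]'
cat > plan.py <<'E'
# desired scoop: reference point (tray x of rear-bottom, height), pitch nose-up deg -> TCP delta vs base commanded level pose
import numpy as np,sys
from scipy.spatial.transform import Rotation as Ro
a=np.radians(92.73);ux=np.array([np.cos(a),np.sin(a),0]);uy=np.array([-np.sin(a),np.cos(a),0])
def delta(pitch,dx,dz,piv=(-14,0,-95),p0=0):
    # rotate nose-up by (pitch) from p0 about local point piv (rel grip), then move piv dx along tray x, dz up
    w=-np.radians(pitch-p0)*uy
    Rt=Ro.from_rotvec(w).as_matrix()
    M=np.column_stack([ux,uy,[0,0,1]])@Ro.from_rotvec([0,-np.radians(p0),0]).as_matrix()
    tcp=M@np.array([0,0,167.]);P=M@np.array(piv,float)
    d=Rt@(tcp-P)-(tcp-P)+dx*ux+np.array([0,0,dz])
    return (d/10).round(2),w.round(3)
E
python3 - <<'E'
from plan import *
for p,dx,dz in((3,0,.5),(6,0,1),(9,0,1.5),(12,0,2),(15,-1,3),(15,-2,20),(15,-4,50),(15,-4,70)): print(p,dx,dz,*delta(p,dx,dz))
E
```

```text
[ 33.5 -18.5]
[25.2 24.9]
[-30.6  -3.4]
3 0 0.5 [ 0.07 -1.37  0.09] [ 0.052  0.002 -0.   ]
6 0 1 [ 0.13 -2.74  0.1 ] [ 0.105  0.005 -0.   ]
9 0 1.5 [ 0.2  -4.11  0.05] [ 0.157  0.007 -0.   ]
12 0 2 [ 0.26 -5.47 -0.08] [ 0.209  0.01  -0.   ]
15 -1 3 [ 0.33 -6.92 -0.23] [ 0.262  0.012 -0.   ]
15 -2 20 [ 0.33 -7.02  1.47] [ 0.262  0.012 -0.   ]
15 -4 50 [ 0.34 -7.22  4.47] [ 0.262  0.012 -0.   ]
15 -4 70 [ 0.34 -7.22  6.47] [ 0.262  0.012 -0.   ]
```

```bash
python3 -m handwheel '[{"tx":-0.01,"ty":0.2,"tz":0,"wx":0,"wy":0,"wz":0,"grip":1.5},{"tx":-0.02,"ty":0.4,"tz":0,"wx":0,"wy":0,"wz":0,"grip":1.5},{"tx":-0.02,"ty":0.4,"tz":0,"wx":0,"wy":0,"wz":0,"grip":1.5}]'
python3 chk.py 13 n
```

```text
t: 9.1
tcp_pos: [538.9, -61.6, 267.7]
eef_rot: [[0.999, 0.048, -0.0], [0.048, -0.999, 0.0], [-0.0, -0.0, -1.0]]
wrist_force: [1.2, -0.3, -3.6]
gripper_width: 20.2
9.2 [538.9 -61.7 267.7] -87.25 [ 0.4  0.5 -1.4] [-0.02 -0.01  0.01] 19.9
grip [538.9 -61.6 100.7]
tray x,y [-22.2   2.8]
```

```bash
python3 -m handwheel '[{"tx":0.03,"ty":-0.68,"tz":0.06,"wx":0.026,"wy":0.001,"wz":0,"grip":1.5},{"tx":0.07,"ty":-1.37,"tz":0.09,"wx":0.052,"wy":0.002,"wz":0,"grip":1.5},{"tx":0.1,"ty":-2.05,"tz":0.1,"wx":0.079,"wy":0.004,"wz":0,"grip":1.5},{"tx":0.13,"ty":-2.74,"tz":0.1,"wx":0.105,"wy":0.005,"wz":0,"grip":1.5},{"tx":0.17,"ty":-3.42,"tz":0.08,"wx":0.131,"wy":0.006,"wz":0,"grip":1.5},{"tx":0.2,"ty":-4.11,"tz":0.05,"wx":0.157,"wy":0.007,"wz":0,"grip":1.5},{"tx":0.2,"ty":-4.11,"tz":0.05,"wx":0.157,"wy":0.007,"wz":0,"grip":1.5}]'
python3 chk.py 14 n
```

```text
t: 9.9
tcp_pos: [540.8, -104.9, 268.1]
eef_rot: [[0.999, 0.044, -0.006], [0.045, -0.987, 0.155], [0.001, -0.155, -0.988]]
wrist_force: [0.0, -1.2, -2.8]
gripper_width: 19.5
10.0 [ 540.9 -103.1  268.2] -87.29 [-0.5  0.9 -2.7] [-0.25  0.02  0.01] 19.9
grip [539.7 -77.  103.2]
tray x,y [-37.6   2.8]
```

View pics/s14.png

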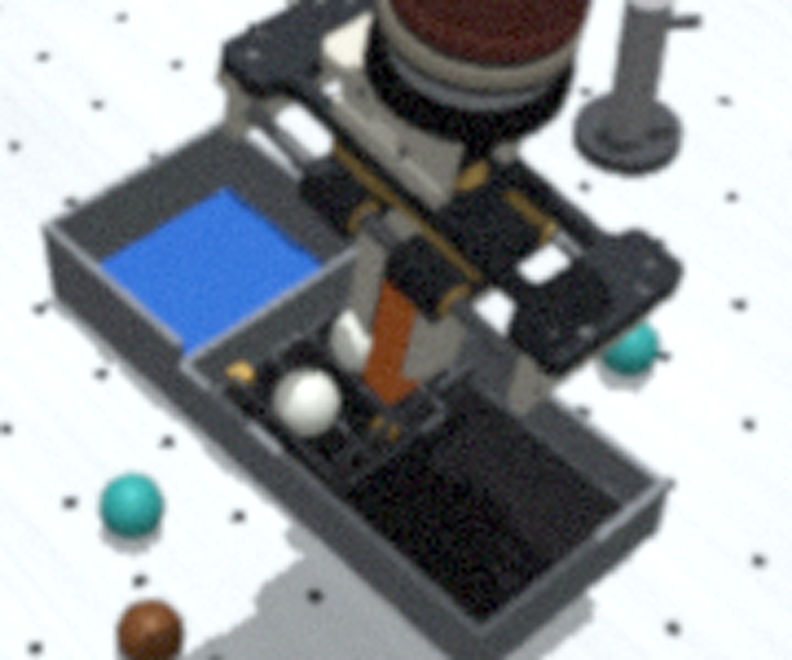

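Both balls have rolled back into the scoop. Chip 2 at (240,370) stays by the partition, and chip 1 at (382,430) shows between the wires. I'll tilt a bit more and lift slowly.

Run:
```python
from plan import *
for p,dx,dz in((11,0,2),(13,0,5),(13,0,15),(13,0,25),(13,0,35)): print(p,dx,dz,*delta(p,dx,dz,p0=9))
```

```text
11 0 2 [ 0.04 -0.91  0.09] [ 0.035  0.002 -0.   ]
13 0 5 [ 0.09 -1.81  0.25] [ 0.07   0.003 -0.   ]
13 0 15 [ 0.09 -1.81  1.25] [ 0.07   0.003 -0.   ]
13 0 25 [ 0.09 -1.81  2.25] [ 0.07   0.003 -0.   ]
13 0 35 [ 0.09 -1.81  3.25] [ 0.07   0.003 -0.   ]
```

```bash
python3 -m handwheel '[{"tx":0.04,"ty":-0.91,"tz":0.09,"wx":0.035,"wy":0.002,"wz":0,"grip":1.5},{"tx":0.09,"ty":-1.81,"tz":0.25,"wx":0.07,"wy":0.003,"wz":0,"grip":1.5},{"tx":0.09,"ty":-1.81,"tz":0.6,"wx":0.07,"wy":0.003,"wz":0,"grip":1.5},{"tx":0.09,"ty":-1.81,"tz":1.0,"wx":0.07,"wy":0.003,"wz":0,"grip":1.5},{"tx":0.09,"ty":-1.81,"tz":1.5,"wx":0.07,"wy":0.003,"wz":0,"grip":1.5},{"tx":0.09,"ty":-1.81,"tz":2.0,"wx":0.07,"wy":0.003,"wz":0,"grip":1.5},{"tx":0.09,"ty":-1.81,"tz":2.6,"wx":0.07,"wy":0.003,"wz":0,"grip":1.5},{"tx":0.09,"ty":-1.81,"tz":3.2,"wx":0.07,"wy":0.003,"wz":0,"grip":1.5}]'
python3 chk.py 15 n
```

```text
t: 10.8
tcp_pos: [541.9, -120.7, 300.9]
eef_rot: [[0.999, 0.047, -0.01], [0.048, -0.973, 0.225], [0.001, -0.225, -0.974]]
wrist_force: [1.3, -0.7, -3.1]
gripper_width: 20.1
10.9 [ 542.2 -121.   301.4] -87.21 [ 0.1 -0.8 -2.6] [-0.39 -0.08 -0.02] 20.0
grip [540.9 -83.5 138.7]
tray x,y [-44.1   1.9]
```

View pics/s15.png

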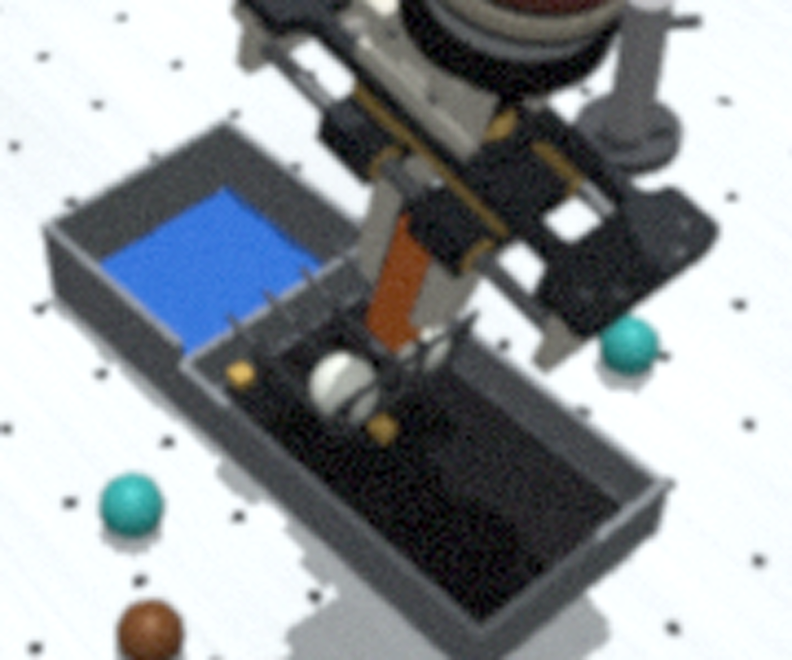

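Both balls rest against the back wall of the scoop. Both chips are on the bath floor, at (240,373) and (382,428). I'll raise the scoop, then carry it over the partition.

```bash
python3 -m handwheel '[{"tx":0,"ty":0,"tz":0.7,"wx":0,"wy":0,"wz":0,"grip":1.5},{"tx":0,"ty":0,"tz":1.5,"wx":0,"wy":0,"wz":0,"grip":1.5},{"tx":0,"ty":0,"tz":2.3,"wx":0,"wy":0,"wz":0,"grip":1.5},{"tx":0,"ty":0,"tz":3.0,"wx":0,"wy":0,"wz":0,"grip":1.5},{"tx":-0.03,"ty":0.6,"tz":3.0,"wx":0,"wy":0,"wz":0,"grip":1.5},{"tx":-0.06,"ty":1.3,"tz":3.0,"wx":0,"wy":0,"wz":0,"grip":1.5},{"tx":-0.1,"ty":2.1,"tz":3.0,"wx":0,"wy":0,"wz":0,"grip":1.5},{"tx":-0.14,"ty":2.9,"tz":3.0,"wx":0,"wy":0,"wz":0,"grip":1.5}]'
python3 -m handwheel '[{"tx":-0.04,"ty":0.8,"tz":0,"wx":0,"wy":0,"wz":0,"grip":1.5},{"tx":-0.08,"ty":1.6,"tz":0,"wx":0,"wy":0,"wz":0,"grip":1.5},{"tx":-0.12,"ty":2.3,"tz":0,"wx":0,"wy":0,"wz":0,"grip":1.5},{"tx":-0.15,"ty":3.0,"tz":0,"wx":0,"wy":0,"wz":0,"grip":1.5},{"tx":-0.16,"ty":3.4,"tz":0,"wx":0,"wy":0,"wz":0,"grip":1.5},{"tx":-0.16,"ty":3.4,"tz":0,"wx":0,"wy":0,"wz":0,"grip":1.5}]'
python3 chk.py 16 n
python3 - <<'E'
from plan import *
t=(66,0,-95)
for p,dx,dz in((8,0,-22),(3,0,-44),):print(p,*delta(p,dx,dz,t,13))
for p,dx,dz in((-4,0,-7),(-11,0,-14),(-18,0,-20),):print(p,*delta(p,dx,dz,t,3))
E
```

```text
t: 11.7
tcp_pos: [540.2, -90.9, 329.9]
eef_rot: [[0.999, 0.047, -0.011], [0.049, -0.973, 0.226], [-0.0, -0.226, -0.974]]
wrist_force: [-0.6, 0.2, -3.2]
gripper_width: 19.8
t: 12.3
tcp_pos: [538.8, -57.3, 330.3]
eef_rot: [[0.999, 0.048, -0.01], [0.049, -0.973, 0.225], [0.001, -0.226, -0.974]]
wrist_force: [0.1, -1.2, -1.4]
gripper_width: 19.7
12.4 [538.9 -58.4 330.2] -87.27 [-0.2 -0.1 -3.1] [-0.41  0.    0.01] 19.8
grip [537.3 -20.9 167.5]
tray x,y [18.6  2.6]
8 [-0.1   2.14 -1.22] [-0.087 -0.004  0.   ]
3 [-0.21  4.36 -2.63] [-0.174 -0.008  0.   ]
-4 [-0.15  3.2   0.08] [-0.122 -0.006  0.   ]
-11 [-0.31  6.48 -0.24] [-0.244 -0.012  0.   ]
-18 [-0.47  9.77 -0.86] [-0.366 -0.017  0.   ]
```

View pics/s16.png

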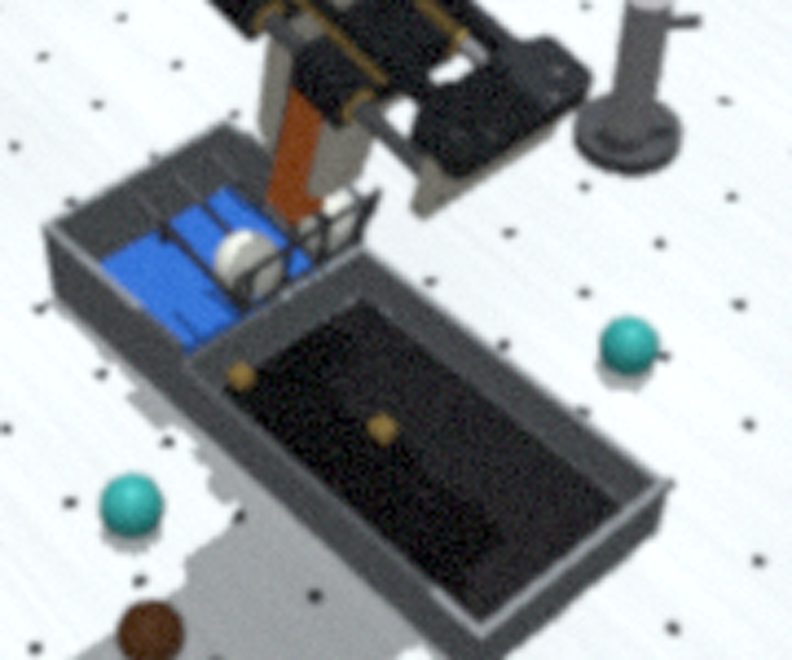

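```bash
python3 -m handwheel '[{"tx":-0.03,"ty":0.5,"tz":-0.3,"wx":-0.022,"wy":-0.001,"wz":0,"grip":1.5},{"tx":-0.06,"ty":1.3,"tz":-0.75,"wx":-0.052,"wy":-0.002,"wz":0,"grip":1.5},{"tx":-0.1,"ty":2.14,"tz":-1.22,"wx":-0.087,"wy":-0.004,"wz":0,"grip":1.5},{"tx":-0.15,"ty":3.1,"tz":-1.8,"wx":-0.122,"wy":-0.006,"wz":0,"grip":1.5},{"tx":-0.19,"ty":3.9,"tz":-2.35,"wx":-0.155,"wy":-0.007,"wz":0,"grip":1.5},{"tx":-0.21,"ty":4.36,"tz":-2.63,"wx":-0.174,"wy":-0.008,"wz":0,"grip":1.5}]'
python3 -m handwheel '[{"tx":-0.1,"ty":2.1,"tz":0.06,"wx":-0.08,"wy":-0.004,"wz":0,"grip":1.5},{"tx":-0.21,"ty":4.5,"tz":-0.03,"wx":-0.17,"wy":-0.008,"wz":0,"grip":1.5},{"tx":-0.34,"ty":7.0,"tz":-0.33,"wx":-0.264,"wy":-0.013,"wz":0,"grip":1.5},{"tx":-0.47,"ty":9.77,"tz":-0.86,"wx":-0.366,"wy":-0.017,"wz":0,"grip":1.5},{"tx":-0.47,"ty":9.77,"tz":-0.86,"wx":-0.366,"wy":-0.017,"wz":0,"grip":1.5},{"tx":-0.47,"ty":9.77,"tz":-0.86,"wx":-0.366,"wy":-0.017,"wz":0,"grip":1.5},{"tx":-0.47,"ty":9.77,"tz":-0.86,"wx":-0.366,"wy":-0.017,"wz":0,"grip":1.5}]'
python3 chk.py 17 n
```

```text
t: 13.0
tcp_pos: [536.5, -13.2, 303.4]
eef_rot: [[0.999, 0.049, -0.003], [0.049, -0.997, 0.052], [-0.0, -0.052, -0.999]]
wrist_force: [-0.1, -0.2, -3.3]
gripper_width: 19.7
t: 13.7
tcp_pos: [532.3, 81.7, 295.7]
eef_rot: [[0.999, 0.043, 0.015], [0.045, -0.95, -0.308], [0.001, 0.308, -0.951]]
wrist_force: [-0.1, -0.6, -0.9]
gripper_width: 19.8
13.8 [532.4  81.  295.9] -87.5 [ 0.8 -0.1 -2.9] [ 0.49 -0.06  0.03] 20.1
grip [534.8  29.6 137. ]
tray x,y [69.1  2.6]
```

View pics/s17.png

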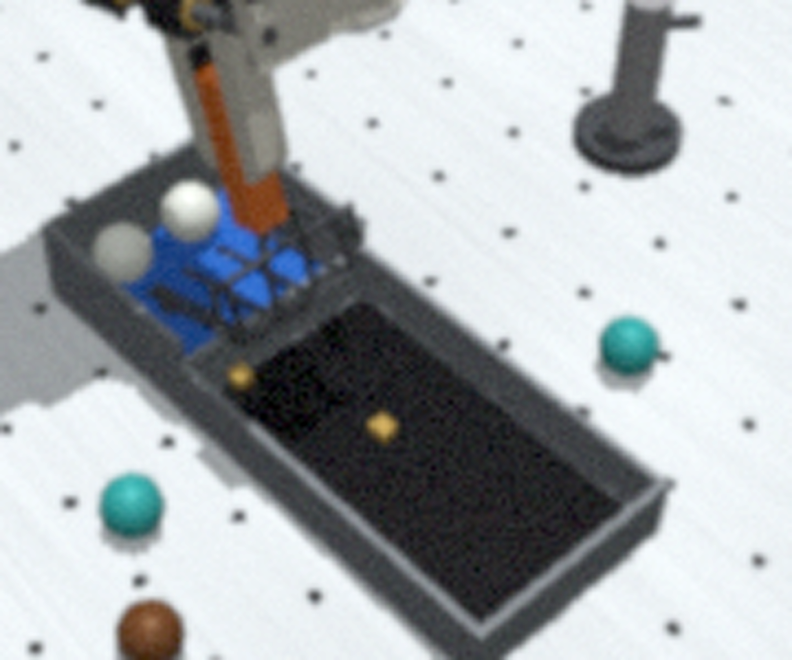

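View pics/t17.png

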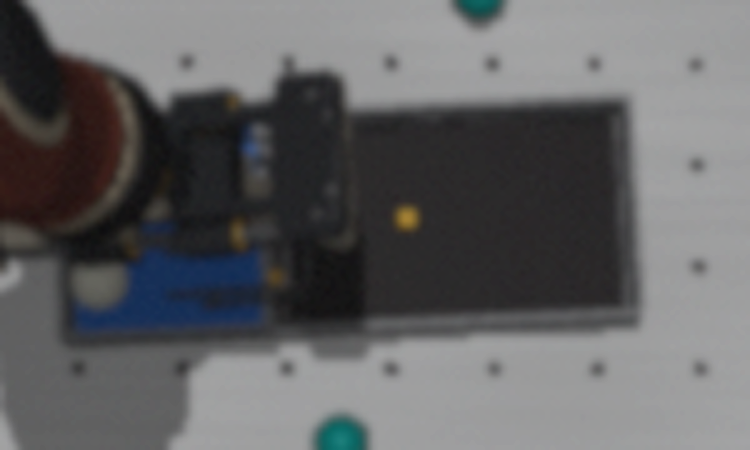

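Both balls are in the pocket, at (123,252) and (190,210), beyond the scoop tips. I'll lift straight up and check.

```bash
python3 -m handwheel '[{"tx":0,"ty":0,"tz":0.7,"wx":0,"wy":0,"wz":0,"grip":1.5},{"tx":0.02,"ty":-0.4,"tz":1.7,"wx":0,"wy":0,"wz":0,"grip":1.5},{"tx":0.05,"ty":-1,"tz":3.0,"wx":0,"wy":0,"wz":0,"grip":1.5},{"tx":0.09,"ty":-2,"tz":4.5,"wx":0.06,"wy":0.003,"wz":0,"grip":1.5},{"tx":0.15,"ty":-3.5,"tz":6,"wx":0.12,"wy":0.006,"wz":0,"grip":1.5},{"tx":0.24,"ty":-5,"tz":7,"wx":0.18,"wy":0.009,"wz":0,"grip":1.5},{"tx":0.34,"ty":-7,"tz":7.5,"wx":0.25,"wy":0.013,"wz":0,"grip":1.5},{"tx":0.4,"ty":-9,"tz":7.5,"wx":0.314,"wy":0.015,"wz":0,"grip":1.5}]'
python3 chk.py 18 n
```

```text
t: 14.6
tcp_pos: [536.2, -8.6, 372.8]
eef_rot: [[0.999, 0.048, 0.004], [0.048, -0.999, 0.003], [0.004, -0.003, -1.0]]
wrist_force: [0.6, 0.4, -2.4]
gripper_width: 19.9
14.7 [535.8 -12.7 372. ] -87.8 [ 0.3 -0.4 -2.1] [-0.05  0.03 -0.06] 20.2
grip [536.2 -13.  205. ]
tray x,y [26.5  3.3]
```

View pics/s18.png

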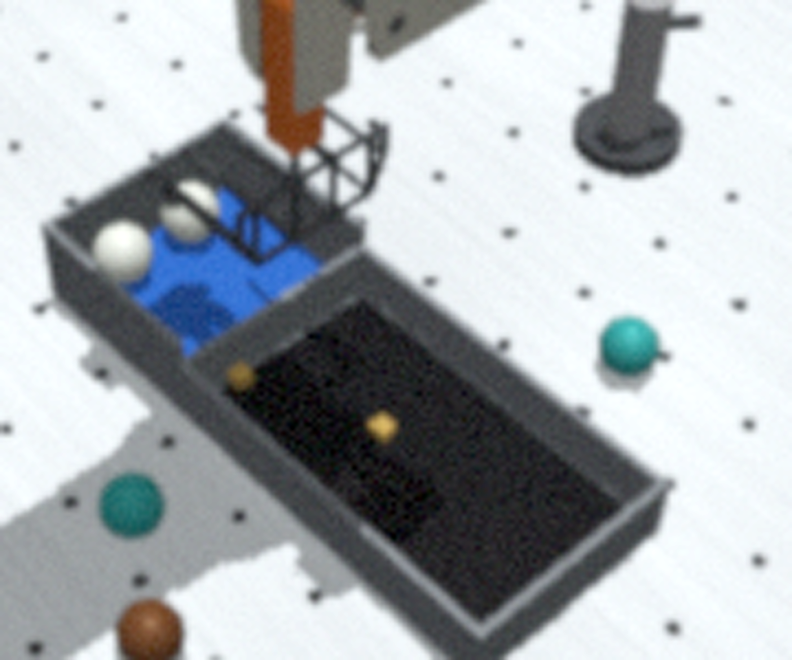

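Both balls sit in the blue pocket, at (123,252) and (190,210), and both chips are in the bath. I'll carry the empty scoop back to its clear spot on the bench.

```bash
python3 -m handwheel '[{"tx":-0.6,"ty":-2.5,"tz":0,"wx":0,"wy":0,"wz":-0.03,"grip":1.5},{"tx":-2,"ty":-7,"tz":0,"wx":0,"wy":0,"wz":-0.09,"grip":1.5},{"tx":-3.5,"ty":-11.5,"tz":0,"wx":0,"wy":0,"wz":-0.15,"grip":1.5},{"tx":-5,"ty":-16,"tz":0,"wx":0,"wy":0,"wz":-0.21,"grip":1.5},{"tx":-6.3,"ty":-20.5,"tz":0,"wx":0,"wy":0,"wz":-0.27,"grip":1.5},{"tx":-7.7,"ty":-25,"tz":-1,"wx":0,"wy":0,"wz":-0.33,"grip":1.5},{"tx":-9,"ty":-29,"tz":-3,"wx":0,"wy":0,"wz":-0.387,"grip":1.5},{"tx":-9.5,"ty":-30.9,"tz":-5,"wx":0,"wy":0,"wz":-0.387,"grip":1.5}]'
python3 -m handwheel '[{"tx":0,"ty":0,"tz":-1,"wx":0,"wy":0,"wz":0,"grip":1.5},{"tx":0,"ty":0,"tz":-2,"wx":0,"wy":0,"wz":0,"grip":1.5},{"tx":0,"ty":0,"tz":-2,"wx":0,"wy":0,"wz":0,"grip":1.5}]'
python3 -c "
from h import *
p=shot('side');save(p,'s19.png',s=1.4)
s=ctrl.read_state();print(s['t'],s['tcp_pos'].round(1),s['eef_rot'].round(4).tolist(),s['wrist_force'].round(1))"
```

```text
t: 15.5
tcp_pos: [439.3, -319.4, 321.0]
eef_rot: [[0.941, -0.338, 0.0], [-0.338, -0.941, -0.004], [0.002, 0.004, -1.0]]
wrist_force: [-1.0, 0.3, -2.5]
gripper_width: 19.9
t: 15.8
tcp_pos: [442.1, -313.2, 299.3]
eef_rot: [[0.944, -0.329, -0.001], [-0.329, -0.944, 0.004], [-0.003, -0.003, -1.0]]
wrist_force: [0.7, 0.3, -0.5]
gripper_width: 20.1
15.85 [ 442.2 -313.6  300.2] [[0.9444, -0.3287, 0.0001], [-0.3287, -0.9444, 0.0028], [-0.0008, -0.0027, -1.0]] [ 0.2 -0.4 -0.8]
```

View pics/s19.png

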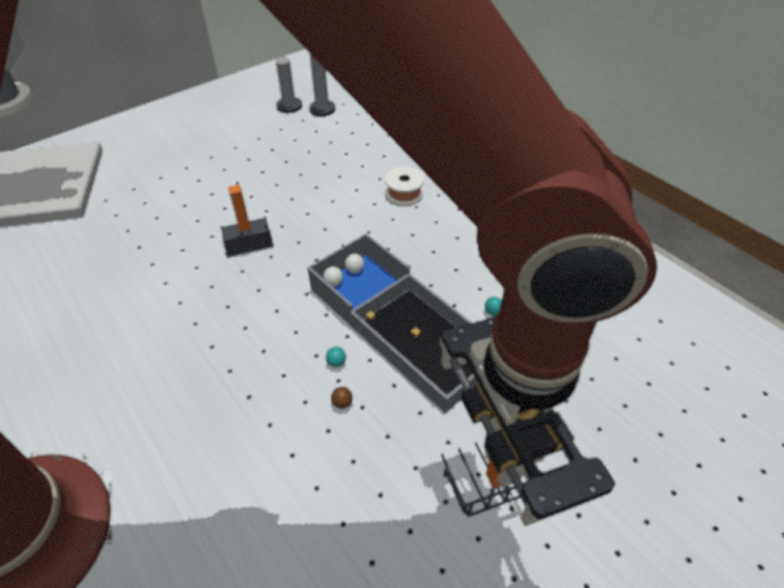

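```bash
python3 -m handwheel '[{"tx":0,"ty":0,"tz":-1.5,"wx":0,"wy":0,"wz":0,"grip":1.5},{"tx":0,"ty":0,"tz":-2.8,"wx":0,"wy":0,"wz":0,"grip":1.5},{"tx":0,"ty":0,"tz":-3.5,"wx":0,"wy":0,"wz":0,"grip":1.5},{"tx":0,"ty":0,"tz":-3.75,"wx":0,"wy":0,"wz":0,"grip":1.5},{"tx":0,"ty":0,"tz":-3.85,"wx":0,"wy":0,"wz":0,"grip":1.5},{"tx":0,"ty":0,"tz":-3.85,"wx":0,"wy":0,"wz":0,"grip":1.5},{"tx":0,"ty":0,"tz":-3.85,"wx":0,"wy":0,"wz":0,"grip":1.5}]'
python3 -c "
from h import *
p=shot('side');save(p,'s20.png',(290,290,450,390),5)
s=ctrl.read_state();print(s['t'],s['tcp_pos'].round(1),s['eef_rot'].round(4).tolist(),s['wrist_force'].round(1))"
```

```text
t: 16.55
tcp_pos: [441.2, -316.0, 262.3]
eef_rot: [[0.943, -0.333, 0.001], [-0.333, -0.943, 0.0], [0.001, -0.001, -1.0]]
wrist_force: [-0.5, -0.1, -2.1]
gripper_width: 19.8
16.6 [ 441.1 -316.   262.3] [[0.943, -0.3327, 0.0011], [-0.3327, -0.943, 0.0005], [0.0009, -0.0008, -1.0]] [ 0.5  0.6 -1.8]
```

View pics/s20.png

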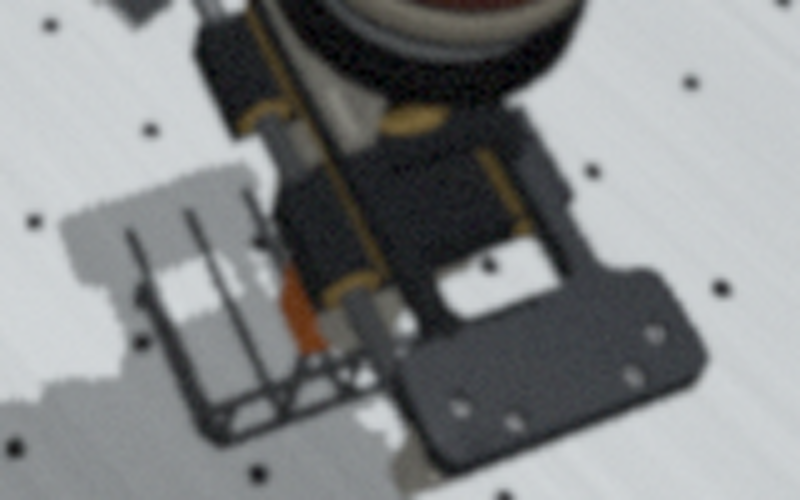

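Still about half a millimetre up, since the force shows the scoop's weight. I'll lower a little more until it touches, then open.

```bash
python3 -m handwheel '[{"tx":0,"ty":0,"tz":-0.05,"wx":0,"wy":0,"wz":0,"grip":1.5},{"tx":0,"ty":0,"tz":-0.07,"wx":0,"wy":0,"wz":0,"grip":1.5},{"tx":0,"ty":0,"tz":-0.07,"wx":0,"wy":0,"wz":0,"grip":1.5}]'
python3 -m handwheel '[{"tx":0,"ty":0,"tz":0,"wx":0,"wy":0,"wz":0,"grip":2.2},{"tx":0,"ty":0,"tz":0,"wx":0,"wy":0,"wz":0,"grip":2.8},{"tx":0,"ty":0,"tz":0,"wx":0,"wy":0,"wz":0,"grip":4},{"tx":0,"ty":0,"tz":0,"wx":0,"wy":0,"wz":0,"grip":6},{"tx":0,"ty":0,"tz":0,"wx":0,"wy":0,"wz":0,"grip":9},{"tx":0,"ty":0,"tz":0,"wx":0,"wy":0,"wz":0,"grip":9},{"tx":0,"ty":0,"tz":0,"wx":0,"wy":0,"wz":0,"grip":9},{"tx":0,"ty":0,"tz":0,"wx":0,"wy":0,"wz":0,"grip":9}]'
```

```text
t: 16.9
tcp_pos: [441.1, -315.9, 261.5]
eef_rot: [[0.943, -0.333, 0.001], [-0.333, -0.943, 0.001], [0.001, -0.001, -1.0]]
wrist_force: [-0.7, -0.0, 0.8]
gripper_width: 19.5
t: 17.7
tcp_pos: [441.0, -315.8, 261.1]
eef_rot: [[0.943, -0.333, 0.0], [-0.333, -0.943, 0.001], [0.0, -0.001, -1.0]]
wrist_force: [-0.3, 0.7, -0.2]
gripper_width: 71.6
```

Contact was felt and the fingers are open. I'll raise straight up, then move away to the start side.

```bash
python3 -m handwheel '[{"tx":0,"ty":0,"tz":1,"wx":0,"wy":0,"wz":0,"grip":9},{"tx":0,"ty":0,"tz":3,"wx":0,"wy":0,"wz":0,"grip":9},{"tx":0,"ty":0,"tz":6,"wx":0,"wy":0,"wz":0,"grip":9},{"tx":0,"ty":0,"tz":10,"wx":0,"wy":0,"wz":0,"grip":9},{"tx":0,"ty":0,"tz":14,"wx":0,"wy":0,"wz":0,"grip":9},{"tx":-2,"ty":-4,"tz":15,"wx":0,"wy":0,"wz":0,"grip":9},{"tx":-4,"ty":-8,"tz":15,"wx":0,"wy":0,"wz":0,"grip":9},{"tx":-6,"ty":-12,"tz":15,"wx":0,"wy":0,"wz":0,"grip":9}]'
python3 -m handwheel '[{"tx":-2,"ty":-4,"tz":0,"wx":0,"wy":0,"wz":0,"grip":9},{"tx":-4,"ty":-8,"tz":0,"wx":0,"wy":0,"wz":0,"grip":9},{"tx":-6,"ty":-12,"tz":0,"wx":0,"wy":0,"wz":0,"grip":9},{"tx":-6,"ty":-12,"tz":0,"wx":0,"wy":0,"wz":0,"grip":9},{"tx":-6,"ty":-12,"tz":0,"wx":0,"wy":0,"wz":0,"grip":9},{"tx":-6,"ty":-12,"tz":0,"wx":0,"wy":0,"wz":0,"grip":9}]'
python3 -c "
from h import *
p=shot('side');save(p,'s21.png',s=1.4)
q=shot('top');save(q,'t21.png',s=1.4)
for pp in(p,q):print([(np.round(r['xy']).tolist(),round(r['confidence'],2)) for n in('ball_1_center','chip_1_center') for r in ctrl.landmark_of(pp,n)])
print(ctrl.read_state()['t'],ctrl.read_state()['wrist_force'])"
```

```text
t: 18.5
tcp_pos: [380.4, -436.7, 413.0]
eef_rot: [[0.944, -0.331, 0.003], [-0.331, -0.944, -0.001], [0.003, 0.0, -1.0]]
wrist_force: [0.8, -0.2, 0.2]
gripper_width: 90.2
t: 19.1
tcp_pos: [322.3, -554.6, 411.4]
eef_rot: [[0.944, -0.33, 0.002], [-0.33, -0.944, 0.002], [0.001, -0.003, -1.0]]
wrist_force: [0.3, 0.6, 0.1]
gripper_width: 89.9
[([242.0, 253.0], 0.7), ([246.0, 283.0], 0.61)]
[([293.0, 259.0], 0.57), ([219.0, 216.0], 0.45), ([269.0, 250.0], 0.42), ([295.0, 158.0], 0.4), ([270.0, 203.0], 0.38)]
19.4 [-0.53907577 -0.44490783 -0.92348143]
```

View pics/s21.png

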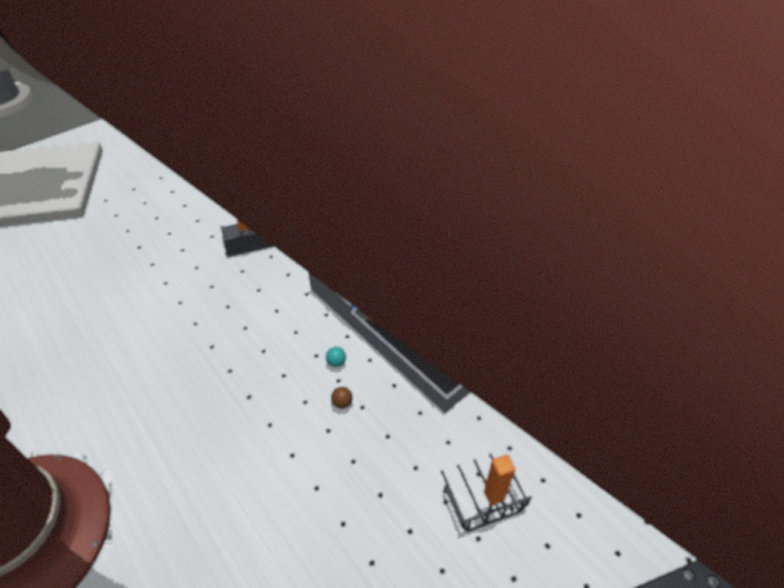

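View pics/t21.png

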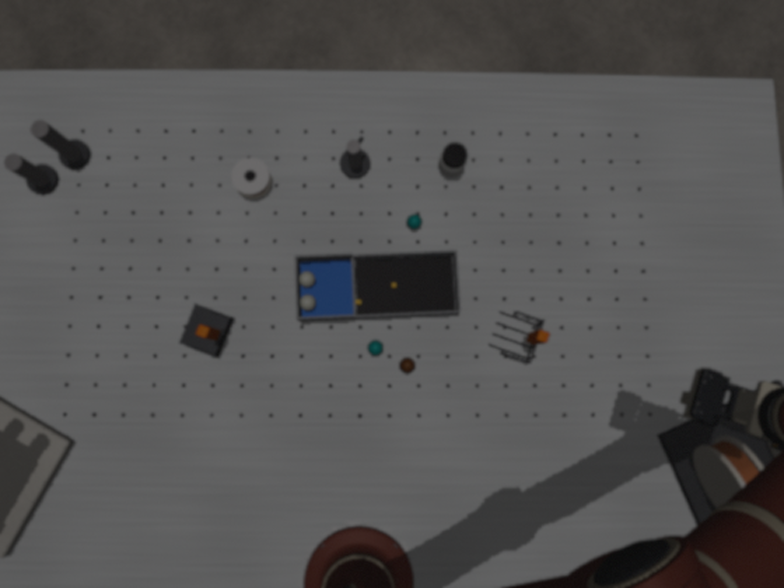

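The top view shows both balls in the blue pocket at (307,279) and (307,302), and both chips in the bath at (394,285) and (359,301). The scoop stands free at (520,337) and no look-alike has moved.

```bash
python3 tl.py '[[240,375,10],[382,427,10]]'; python3 -c "
from bench import ctrl
print(ctrl.sign_off())"
```

```text
[44.8 26.1]
[-23.7  -2.8]
the job is handed in; nothing more can be done
None
```

The job is done and handed in at about 19.5 s, well inside the 61 s limit.

I took the wire scoop by its orange handle and slid it along the bath floor under both balls. I tilted it nose-up and lifted both balls together, tipped them into the blue-floored pocket, then stood the scoop upright near its original spot on the bench and let go.

- **Balls and scoop:** The last top view shows both balls in the pocket. The scoop stands upright on its own, with the gripper well clear of it.
- **Chips:** Both are still in the bath, measured at about (45, 26) and (-24, -3) mm in the tray frame. The first puts that chip's centre only about 3 mm from the partition, less than the chip's own half-width. That is within my 2–3 mm measuring error and fits it lying against the partition on the bath side.
- **Forces and look-alikes:** The wrist force readings I took stayed below about 4 N. The look-alikes were not touched.
- **Failed or disagreeing checks:** My first move command was refused because its rows left out some keys, so nothing moved then. In the last side picture the arm hides most of the tray, so the final check rests on the top view and an earlier clear side view. In the last pictures the landmark detector found no chips, and one of its side-view detections was a turquoise look-alike. I therefore read the balls and chips from the pictures myself.

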